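# Set out the parts for two lathe jobs

## Robot

A 6-joint arm with a two-finger parallel gripper is mounted at the origin on the work surface. World frame = base frame: x ahead of the robot, y to its left, z up, the work surface at z = 0. Lengths are in mm, angles in rad, forces in N, time in s.
With the tool pointing down it reaches from about 375 to 900 mm from the base axis. Payload 3.1 kg.
Tool frame: the origin (TCP) lies at the very end of the fingers, on their centre line; the grasp point (between the pads) lies 19 mm behind it; y points along the fingers, z is the direction in which the jaws open and shut, and the axes are right-handed (so a half turn about y gives the same grasp; the last joint's range is limited). The gripper opens to 87 mm and grips with 3 to 60 N. Pads are 19 mm wide; open, the fingers measure 117 mm over their backs; the gripper's body (75 mm by 190 mm) begins 51 mm behind the grasp point.
Start: joints at [-1.288, 0.527, 1.433, -0, 1.181, -0.178], TCP at [277.933, -559.776, 191.648] pointing down, gripper open.
Joint ranges: [-3.08, 3.08], [-0.75, 2.2], [0.22, 2.44], [-1.43, 4.57], [0, 2.65], [-2.85, 2.85]. Speed limits (rad/s): [2.79, 2.79, 3.14, 3.14, 3.14, 3.14].

## Interface

Orientations are given as a unit quaternion [x, y, z, w].
In Python, from workcell import sense, vision, r gives the robot as it stands. The module is installed in compiled form; this text tells all that it offers.
- The arm moves only by the tool send_rows, never from a script. Its argument "rows" is a list of rows, each a list of 7 numbers: the closure, from 0 (fully open) to 1 (shut), then the shift along the world's x, y, z scaled (see below), then the turn, a rotation vector about the world's x, y, z scaled (see below). In form: [[hand, tx, ty, tz, ax, ay, az], ...]. A call has 1 to 12 rows; each row shifts and turns the commanded pose from where the row before left it; what a row does not reach is not made up. The controller multiplies each number of a shift by 100 cm and each number of a turn by pi/2 rad. A row lasts 1/10 s, in which the tool goes at most 50 mm and 8.59 degrees, less where a joint would pass 70% of its speed; a pose out of reach is approached as far as the arm can. A call with a number of a shift or a turn outside -1 to 1 is refused whole. A call with a gripper value outside its range is refused whole. The fingers move at their own pace and stop on an object; "grip_force" is the grip in N (left out, the last holds). Time passes only in rows, so rows that do not move let the fingers close. It gives the time, the measured TCP pose, the force and the opening at its end, in the units of the state.
- sense(): the state, without advancing time (a new reading comes with each control period).
- vision.get_image(name): name is "scene" or "side" or "wrist"; returns a dict with "frame" (480x640x3 uint8, red, green, blue), "mtx" (3x3 intrinsics, pixels), "world_to_cam" (4x4, takes a point from world to camera coordinates); the wrist camera has in their place "T_tool_cam" (4x4, takes a point from camera to tool coordinates, whose origin is the TCP and whose axes are the tool frame's). Camera axes: x right, y up, looking along -z (the intrinsics and any distortion apply to the point x, -y, -z); pixel columns grow to the right and rows downward; lengths in mm; the calibration is good to about 2 mm. A picture is of the moment at which its call begins: read the wrist's pose just before it. There is no depth.
- r.hand_in(): hands the job in, once; it reports no verdict.
The state is a dict: "clock": time; "joints": joint angles; "dq": joint speeds; "joint_efforts": joint torques, N m; "tool_pos": TCP position; "tool_rot": TCP orientation; "force": force on the tool from outside, world axes, zero at the start; "wrist_torque": the same for the moment, N m; "grip_width": finger opening in mm.
Only numpy, scipy, OpenCV 4.12 (cv2) and the standard library are available. Lean on these libraries where they do the work, as an engineer would, in place of code of your own. Each camera call takes 0.05 s, during which the arm holds its last target.

## Task

Make up the kits for two lathe jobs from the parts on the bench. In the squarish three-pocket tray put the turning tool in the long pocket, and the drill chuck and the larger of the two rings in the two square pockets, one to a pocket in either order; in the narrow two-pocket tray put the boring bar in the long pocket and the flanged bush in the short one. Set the parts down without dropping them, each flat on its pocket's floor with the same side up as now, let go of everything, and leave the small ring, the hexagon nut and the aluminium bar end where they are.

Things in the scene. Friction and masses are not known exactly. Their poses are not given: they have to be found in the camera images.
- square_tray: Pale wooden tray that does not move, nearly square, outside 144 (its x) x 154 (its y) x 12 mm high; floor 4 mm thick, low walls 5 mm and dividers 4 mm thick, all 12 mm high above the bench. Origin: centre of its underside; z up. Long pocket: 60 (x) x 144 (y) mm, its centre at x = -37 mm, y = 0. Two square pockets, 70 x 70 mm, their centres at x = 32 mm, y = -37 and +37 mm. It stands on the left or the right of the bench, turned by up to about 0.25 rad.
- narrow_tray: Pale wooden tray that does not move, long and narrow, outside 70 (its x) x 214 (its y) x 12 mm high; floor 4 mm thick, low walls 5 mm and one cross divider 4 mm thick, all 12 mm high above the bench. Origin: centre of its underside; z up. Long pocket: 60 (x) x 130 (y) mm, its centre at x = 0, y = -37 mm. Short pocket: 60 (x) x 70 (y) mm, its centre at x = 0, y = 67 mm. It stands on the side where the other tray is not, turned by up to about 0.25 rad.
- turning_tool: Steel lathe tool lying flat: a square bar 16 x 16 mm in section and about 92 mm long along its x, parallel-sided from x = -45 to x = 26 mm, ending at +x in a short head bent about 20 degrees to +y with a brass-coloured tip. Origin: underside, about mid-length; z up. About 0.16 kg; its centre of mass is near the origin.
- boring_bar: Steel boring bar lying flat: a square shank 16 x 16 mm in section from x = -45 mm to x = 0, then a thin round bar 10 mm in diameter out to x = 45 mm, its axis 8 mm above the underside, with a small tip. Origin: underside, mid-length; z up. About 0.13 kg; its centre of mass is about 12 mm from the origin towards -x, so it is best gripped on the shank at about x = -12 mm.
- drill_chuck: Steel drill chuck standing upright: a knurled cylinder 40 mm in diameter from the underside to 32 mm height, then a cone to 20 mm diameter at 47 mm, with three small jaws on top to 53 mm. Origin: centre of the underside; z up. About 0.3 kg.
- large_ring: The larger of two steel rings, lying flat: 48 mm outer diameter, 28 mm bore, 20 mm high. Origin: centre of the underside; z up. About 0.18 kg.
- flanged_bush: Brass bush standing on its flange: flange 44 mm in diameter and 8 mm high, above it a round body 28 mm in diameter up to 40 mm height. Origin: centre of the underside; z up. About 0.2 kg.
- small_ring: The smaller steel ring, lying flat, to be left where it is: 32 mm outer diameter, 18 mm bore, 20 mm high. Origin: centre of the underside.
- bar_end: Plain aluminium bar end standing upright, to be left where it is: a cylinder 30 mm in diameter, 45 mm high. Origin: centre of the underside.
- hex_nut: Steel hexagon nut lying flat, to be left where it is: 36 mm across flats, 18 mm high. Origin: centre of the underside.
Not all that is in view belongs to the job. Leave any black, brown or orange look-alike of the turning_tool alone.

How it is judged:
By the outcome, as a careful person would: the job done as asked, in the order asked, and still so for the second after the job is handed in, with the robot touching nothing.
It also fails if it takes over 112 s, if anything falls off the work surface, if the arm or the gripper's body presses on something with over 40 N, if the wrist force passes 120 N, or if a joint passes its speed limit or range.

## Working session

There is one attempt and no reset: what is moved stays moved. The work goes in short steps, Python scripts to look and compute and a tool call to move; the robot and the scene stay as the last step left them, time stands still between calls to the robot, and variables do not carry over. Pictures are saved under pics/ and viewed, and the job is handed in when it is done.

Besides the shell and the picture viewer there is one more tool, called after "Emit:" in YAML: its name, and indented under it one key for each argument. send_rows: Moves the arm, as the interface text tells. Its arguments: {"type":"object","properties":{"rows":{"type":"array"},"grip_force":{"type":"number"}},"required":["rows"]}

```bash
mkdir -p pics; ls; python3 - <<'E'
from workcell import sense, vision, r
import cv2, numpy as np
s=sense(); print(s)
for n in ["scene","side","wrist"]:
    d=vision.get_image(n); cv2.imwrite(f"pics/{n}0.png",d["frame"][:,:,::-1]); print(n,{k:np.round(v,3).tolist() for k,v in d.items() if k!="frame"})
E
```

```text
pics
{'clock': 0.0, 'joints': array([-1.28848935e+00,  5.28476225e-01,  1.43390722e+00, -1.13586301e-05,
        1.18140552e+00, -1.78475486e-01]), 'dq': array([ 0.00036604,  0.00153413, -0.00127023,  0.00129257,  0.00020294,
        0.00198309]), 'joint_efforts': array([ 6.73488812e-04, -4.40041709e+01, -1.76592332e+01,  6.32289425e-02,
        5.83262590e-02, -1.70189892e-04]), 'tool_pos': array([ 277.71407604, -559.00940218,  190.66397718]), 'tool_rot': array([-0.16151919,  0.6891975 , -0.68764695,  0.16143119]), 'force': array([ 0.17473323, -0.84748247, -0.06178173]), 'wrist_torque': array([0.00328954, 0.06137175, 0.0009034 ]), 'grip_width': 86.98736212258174}
scene {'mtx': [[542.728, 0.0, 321.861], [0.0, 542.728, 247.424], [0.0, 0.0, 1.0]], 'world_to_cam': [[0.486, 0.874, 0.009, -204.846], [-0.654, 0.357, 0.667, 337.465], [0.58, -0.33, 0.745, -1527.494], [0.0, 0.0, 0.0, 1.0]]}
side {'mtx': [[473.923, 0.0, 323.333], [0.0, 473.923, 244.865], [0.0, 0.0, 1.0]], 'world_to_cam': [[-0.978, -0.208, -0.012, 534.264], [0.139, -0.694, 0.706, -172.102], [-0.155, 0.689, 0.708, -995.247], [0.0, 0.0, 0.0, 1.0]]}
wrist {'mtx': [[401.354, 0.0, 319.045], [0.0, 401.354, 231.476], [0.0, 0.0, 1.0]], 'T_tool_cam': [[-0.0, -0.97, -0.241, -65.642], [0.001, 0.241, -0.97, -192.158], [1.0, -0.0, 0.0, 0.852], [0.0, 0.0, 0.0, 1.0]]}
```

View pics/scene0.png

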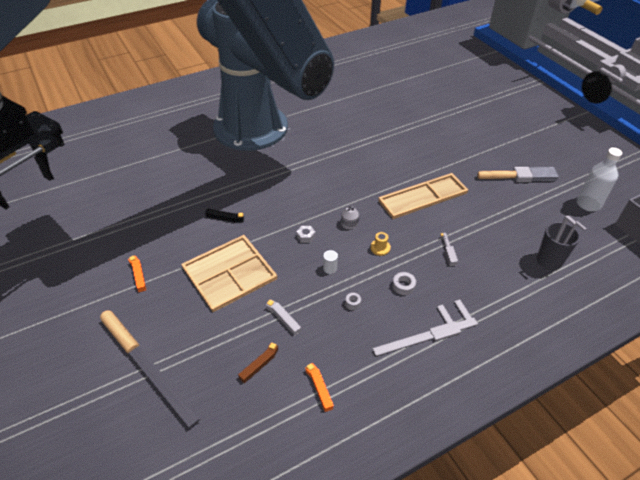

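View pics/side0.png

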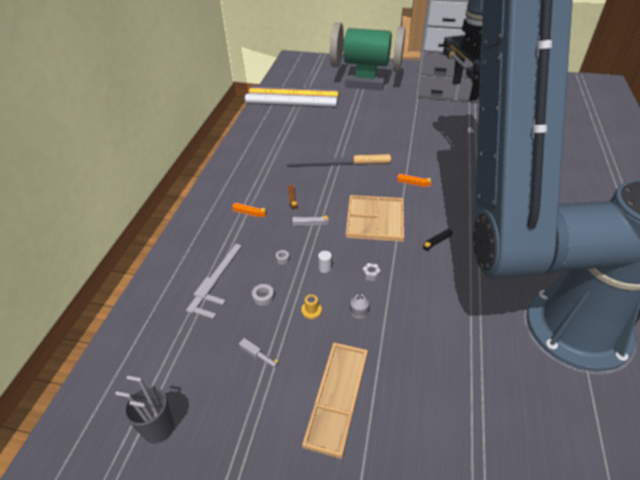

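View pics/wrist0.png

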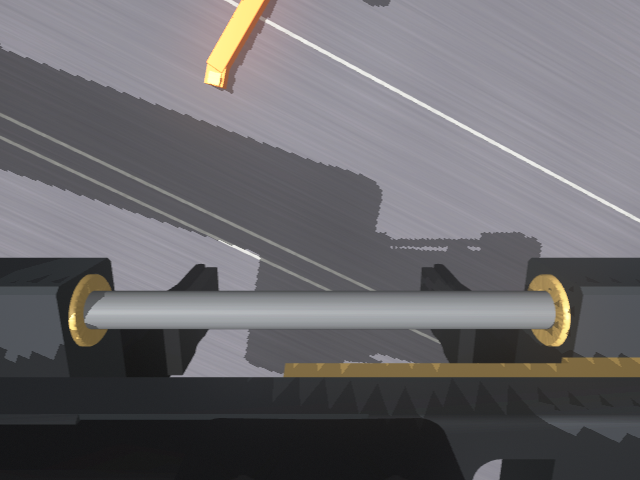

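The scene picture shows the square tray at about (228,272) and the narrow tray at (423,195). The silver turning tool is at (283,316), the chuck at (349,217), the large ring at (404,283), the bush at (381,243) and the boring bar at (449,249). The look-alikes are black, brown and orange. Next I'll zoom in.

```bash
cat > h.py <<'E'
from workcell import sense, vision, r
import cv2, numpy as np
from scipy.spatial.transform import Rotation as R
def cam(n):
    s=sense(); d=vision.get_image(n)
    K=d["mtx"]
    if n=="wrist":
        T=np.eye(4);T[:3,:3]=R.from_quat(s["tool_rot"]).as_matrix();T[:3,3]=s["tool_pos"]
        W=np.linalg.inv(T@d["T_tool_cam"])
    else: W=d["world_to_cam"]
    return d["frame"][:,:,::-1].copy(),K,W
def proj(P,K,W):
    P=np.atleast_2d(P); c=P@W[:3,:3].T+W[:3,3]; x=c*[1,-1,-1]; x=x@K.T; return x[:,:2]/x[:,2:]
def unproj(uv,z,K,W):
    uv=np.atleast_2d(uv).astype(float); d=np.c_[uv,np.ones(len(uv))]@np.linalg.inv(K).T*[1,-1,-1]
    C=-W[:3,:3].T@W[:3,3]; d=d@W[:3,:3]; t=(z-C[2])/d[:,2]; return C+t[:,None]*d
def crop(img,u0,v0,w,h,k,name):
    cv2.imwrite("pics/"+name,cv2.resize(img[v0:v0+h,u0:u0+w],None,fx=k,fy=k,interpolation=cv2.INTER_CUBIC))
E
python3 - <<'E'
from h import *
for n in ["scene","side"]:
    im,K,W=cam(n); np.savez(n+".npz",im=im,K=K,W=W)
    if n=="scene":
        crop(im,170,190,200,150,4,"s1.png"); crop(im,290,160,200,150,4,"s2.png")
        for k,uv,z in [("sq",(228,272),6),("nar",(423,195),6),("tool",(283,317),16),("chuck",(349,217),25),("ring",(404,283),10),("bush",(381,244),20),("bar",(449,249),8),("small",(353,301),10),("barend",(330,262),22),("nut",(306,234),9)]:
            print(k,unproj(uv,z,K,W).round(0))
    else:
        crop(im,230,170,200,150,4,"d1.png"); crop(im,220,270,160,190,3,"d2.png")
        for k,uv,z in [("sq",(375,218),6),("nar",(336,400),6),("tool",(310,220),16),("chuck",(360,305),25),("ring",(263,295),10),("bush",(312,306),20),("bar",(259,352),8)]:
            print(k,unproj(uv,z,K,W).round(0))
E
```

```text
sq [[ 464. -255.    6.]]
nar [[467. 260.   6.]]
tool [[ 632. -206.   16.]]
chuck [[461.  50.  25.]]
ring [[674.  58.  10.]]
bush [[564.  71.  20.]]
bar [[641. 204.   8.]]
small [[662. -61.  10.]]
barend [[557. -55.  22.]]
nut [[448. -56.   9.]]
sq [[ 462. -250.    6.]]
nar [[466. 266.   6.]]
tool [[ 623. -199.   16.]]
chuck [[455.  53.  25.]]
ring [[671.  57.  10.]]
bush [[555.  73.  20.]]
bar [[636. 198.   8.]]
```

View pics/s1.png

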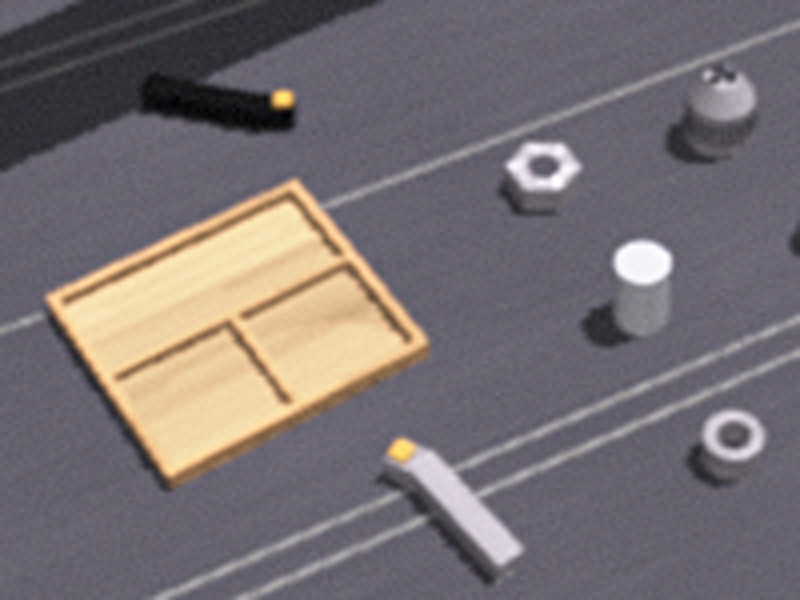

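View pics/s2.png

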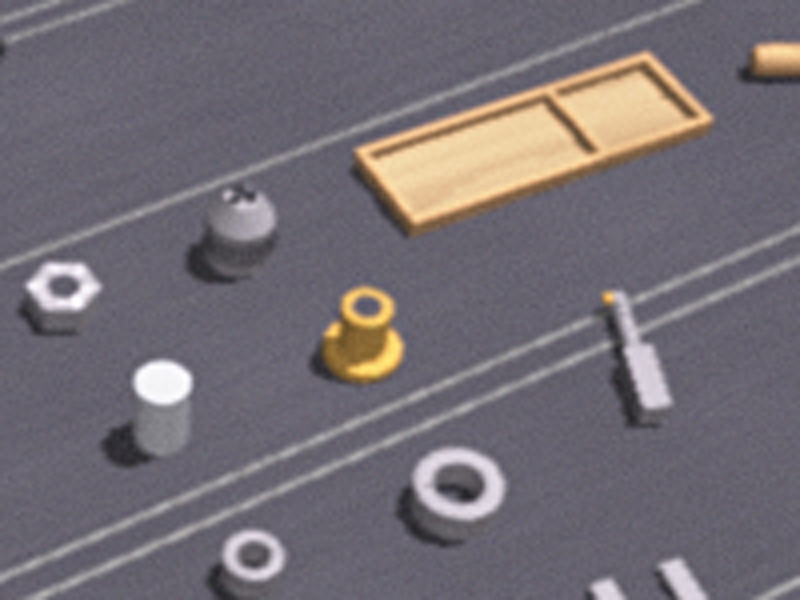

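View pics/d1.png

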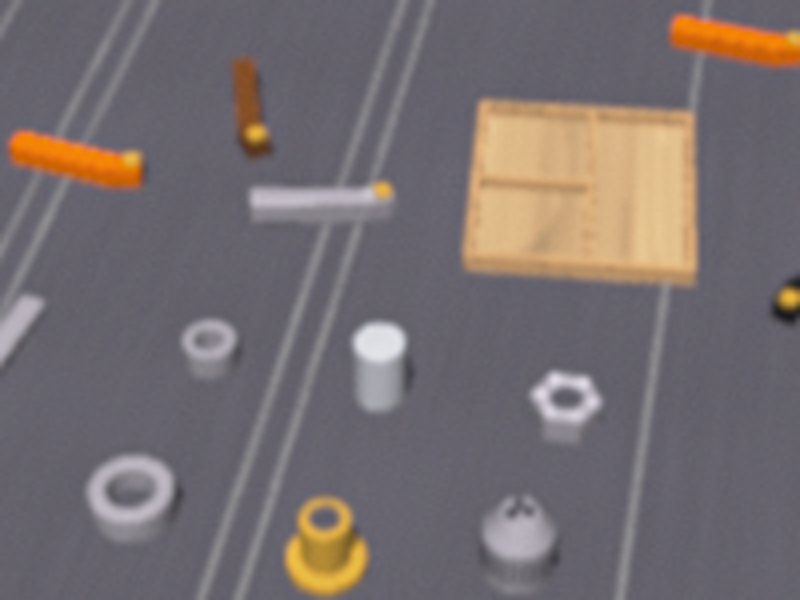

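View pics/d2.png

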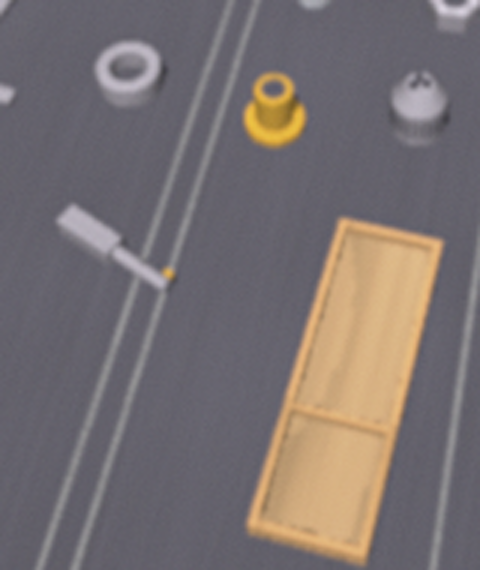

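```bash
cat > fit.py <<'E'
from h import *
from scipy.optimize import least_squares
C={n:np.load(n+".npz") for n in("scene","side")}
def fit(L,x0,obs):
    def res(p):
        c,s=np.cos(p[2]),np.sin(p[2]); o=[]
        for n,pts in obs.items():
            for l,uv in pts:
                l=np.array(l,float); P=np.array([p[0]+c*l[0]-s*l[1],p[1]+s*l[0]+c*l[1],l[2]])
                o.append((proj(P,C[n]["K"],C[n]["W"])[0]-uv))
        return np.array(o).ravel()
    f=least_squares(res,x0); print(L,f.x.round(3),"\n",res(f.x).reshape(-1,2).round(1).tolist())
S1=lambda u,v:(170+u/4-.4,190+v/4-.4)
S2=lambda u,v:(290+u/4-.4,160+v/4-.4)
D1=lambda u,v:(230+u/4-.4,170+v/4-.4)
D2=lambda u,v:(220+u/3-.3,270+v/3-.3)
h=lambda x,y,z=12:(x,y,z)
fit("sq",[463,-253,0],{"scene":[(h(-72,77),S1(297,180)),(h(-72,-77),S1(46,297)),(h(72,-77),S1(170,476)),(h(72,77),S1(428,343))],
 "side":[(h(72,-77),D1(480,99)),(h(-72,-77),D1(695,110)),(h(-72,77),D1(695,274)),(h(72,77),D1(464,262))]})
fit("nar",[466,262,0],{"scene":[(h(-35,107),S2(650,53)),(h(-35,-107),S2(356,152)),(h(35,-107),S2(412,222)),(h(35,107),S2(713,117))],
 "side":[(h(35,-107),D2(342,218)),(h(-35,-107),D2(443,241)),(h(-35,107),D2(366,556)),(h(35,107),D2(247,525))]})
fit("tool",[625,-200,3.0],{"scene":[((-45,8,16),S1(490,566)),((-45,-8,16),S1(523,548)),((44,7,16),S1(402,447))],
 "side":[((-45,8,16),D1(250,208)),((-45,-8,16),D1(250,188)),((44,7,16),D1(383,187))]})
fit("tool'",[625,-200,3.0],{"scene":[((-45,8,16),S1(490,566)),((-45,-8,16),S1(523,548))],
 "side":[((-45,8,16),D1(250,208)),((-45,-8,16),D1(250,188))]})
fit("bar",[640,200,3.0],{"scene":[((-45,8,16),S2(640,410)),((-45,-8,16),S2(670,404)),((0,8,16),S2(628,353)),((0,-8,16),S2(652,343)),((45,0,12),S2(617,293))],
 "side":[((-45,8,16),D2(58,220)),((-45,-8,16),D2(72,204)),((45,0,12),D2(163,284))]})
fit("ring",[670,57,0],{"scene":[(h(0,0,20),S2(458,485))],"side":[(h(0,0,20),D1(131,489))]})
fit("bush",[560,72,0],{"scene":[(h(0,0,40),S2(368,306)),(h(0,0,4),S2(364,350))],"side":[(h(0,0,40),D1(325,518)),(h(0,0,4),D1(327,560))]})
fit("chuck",[458,52,0],{"scene":[(h(0,0,50),S2(240,193))],"side":[(h(0,0,50),D1(518,508))]})
s=sense(); print(R.from_quat(s["tool_rot"]).as_matrix().round(3))
E
python3 fit.py
```

```text
sq [ 4.62267e+02 -2.52792e+02  1.02000e-01] 
 [[-0.6, -0.2], [-0.1, -0.2], [-0.4, -0.1], [0.0, -0.4], [-0.2, 0.9], [-0.7, 1.3], [-0.1, -0.1], [-0.4, -1.0]]
nar [ 4.65936e+02  2.57862e+02 -6.10000e-02] 
 [[-1.6, 0.0], [-1.2, -0.5], [-0.5, 0.3], [-1.1, 0.8], [-0.6, 0.3], [-0.4, 0.4], [-0.7, 1.1], [-0.5, 0.5]]
tool [ 626.118 -201.179    3.277] 
 [[1.3, 0.1], [-0.2, 0.5], [-1.2, -0.1], [0.0, -5.2], [-0.7, 4.0], [1.0, 1.8]]
tool' [ 624.748 -199.261    3.232] 
 [[0.9, -0.4], [-0.4, 0.2], [0.6, -5.1], [-0.4, 4.0]]
bar [638.595 202.821   2.703] 
 [[-0.0, -0.6], [-0.3, 0.6], [-1.6, -1.7], [-0.5, 0.5], [-0.0, -0.2], [4.0, -5.4], [-6.1, 5.3], [-0.2, 0.5]]
ring [673.176  56.479   0.   ] 
 [[-0.4, -0.6], [-0.7, -0.1]]
bush [558.622  72.484   0.   ] 
 [[-0.6, 0.1], [-1.1, -0.1], [-0.6, 0.8], [-0.6, 0.6]]
chuck [457.75   51.664   0.   ] 
 [[-0.1, 0.2], [0.1, 0.2]]
[[-0.896 -0.     0.445]
 [-0.445  0.001 -0.896]
 [-0.    -1.    -0.001]]
```

Emit:
send_rows:
  rows:
    - [0,0.0316,0.0326,0,0,0,-0.019]
    - [0,0.0316,0.0326,0,0,0,-0.019]
    - [0,0.0316,0.0326,0,0,0,-0.019]
    - [0,0.0316,0.0326,0,0,0,-0.019]
    - [0,0.0316,0.0326,0,0,0,-0.019]
    - [0,0.0316,0.0326,0,0,0,-0.019]
    - [0,0.0316,0.0326,0,0,0,-0.019]
    - [0,0.0316,0.0326,0,0,0,-0.019]
    - [0,0.0316,0.0326,0,0,0,-0.019]
    - [0,0.0316,0.0326,0,0,0,-0.019]
    - [0,0.0316,0.0326,0,0,0,-0.019]
    - [0,0,0,0,0,0,0]

```text
clock: 1.45
tool_pos: [629.1, -196.3, 191.5]
tool_rot: [-0.048, 0.706, -0.705, 0.05]
force: [0.4, -0.6, -0.4]
grip_width: 87.1
```

```bash
cat > w.py <<'E'
import sys
from h import *
s=sense(); print(s["clock"],s["tool_pos"].round(1),s["force"].round(1),s["grip_width"]); M=R.from_quat(s["tool_rot"]).as_matrix(); print("jaw",np.arctan2(M[1,2],M[0,2]).round(4),"ydir",M[:,1].round(3),"j",s["joints"].round(2))
im,K,W=cam("wrist"); np.savez("wrist.npz",im=im,K=K,W=W)
cv2.imwrite("pics/"+sys.argv[1],im)
E
python3 w.py w1.png
```

```text
1.45 [ 629.1 -196.3  191.5] [ 0.4 -0.6 -0.4] 87.07267532283015
jaw -1.4324 ydir [ 0.002  0.001 -1.   ] j [-0.47  0.57  1.34  0.    1.22  0.96]
```

View pics/w1.png

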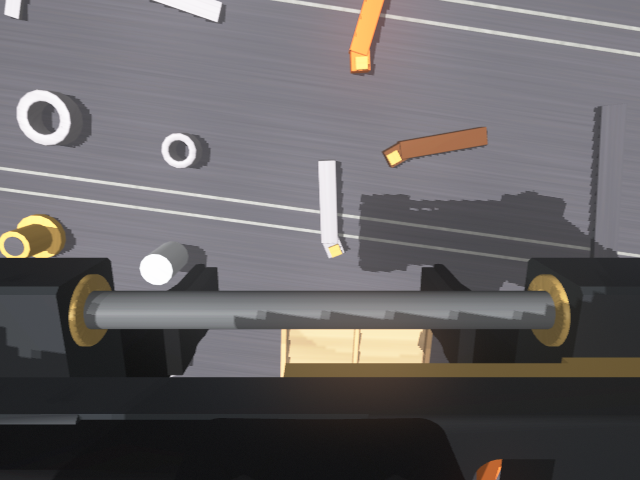

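```bash
python3 - <<'E'
from h import *
d=np.load("wrist.npz"); crop(d["im"],270,140,120,130,5,"w1c.png")
print(sense()["tool_pos"], sense()["clock"])
K,W=d["K"],d["W"]
print(unproj([(45,117),(180,151),(158,268)],20,K,W)[:2].round(1))
E
```

```text
[ 626.97446976 -198.54949559  191.22734654] 1.5
[[674.   51.2  20. ]
 [661.2 -67.2  20. ]]
```

View pics/w1c.png

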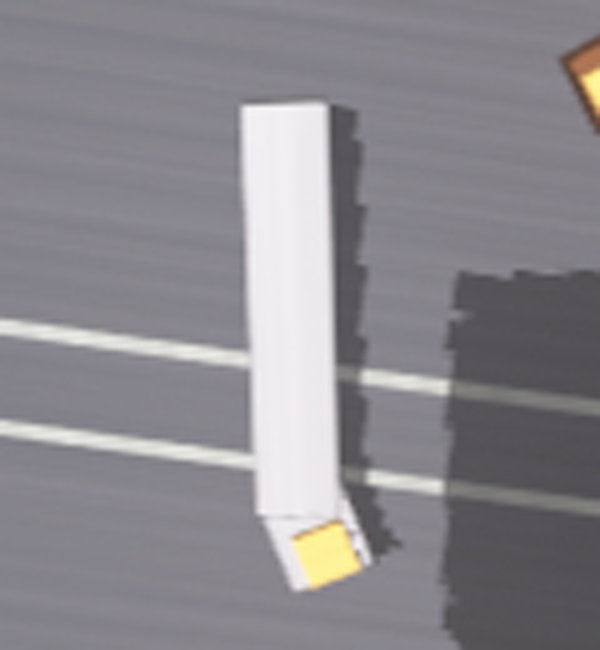

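```bash
python3 - <<'E'
from h import *
cam("wrist");cam("wrist")
s=sense();im,K,W=cam("wrist"); crop(im,270,140,120,130,5,"w1d.png"); np.savez("wrist.npz",im=im,K=K,W=W)
M=R.from_quat(s["tool_rot"]).as_matrix(); print(s["clock"],s["tool_pos"],np.arctan2(M[1,2],M[0,2]))
E
```

```text
1.6 [ 625.03572369 -201.10627944  191.23424218] -1.4373258611143247
```

View pics/w1d.png

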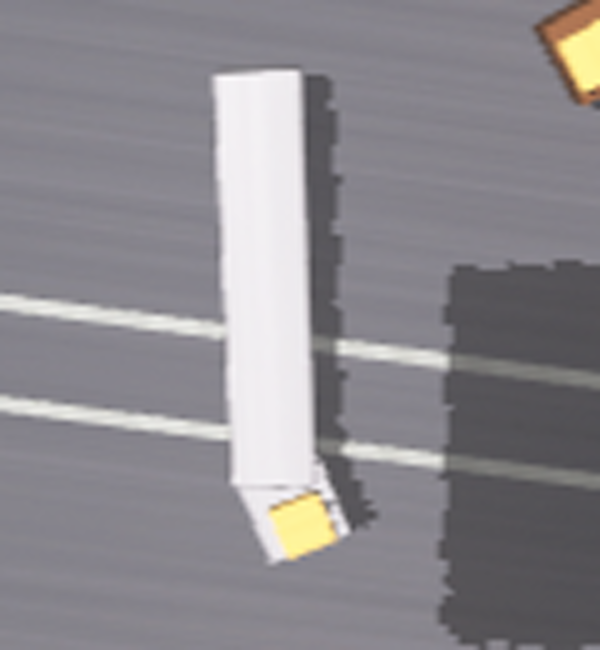

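```bash
python3 - <<'E'
from h import *
d=np.load("wrist.npz");K,W=d["K"],d["W"]
p=np.array([(214,75),(300,71),(234,484),(312,488)])/5+[269.6,139.6]
q=unproj(p,16,K,W); print(q.round(1)); b=(q[0]+q[1])/2; f=(q[2]+q[3])/2; v=f-b; L=np.linalg.norm(v); print(b,f,L,np.arctan2(v[1],v[0])); print("org",b+45*v/L)
E
```

```text
[[ 669.5 -189.7   16. ]
 [ 672.3 -204.9   16. ]
 [ 594.5 -203.3   16. ]
 [ 595.7 -218.    16. ]]
[ 670.91964173 -197.29501082   16.        ] [ 595.13810573 -210.64816408   16.        ] 76.94899544612011 -2.967177166796034
org [ 626.60237547 -205.10397432   16.        ]
```

Emit:
send_rows:
  rows:
    - [0.4,0.001,-0.003,-0.045,0,0,0.022]
    - [0.4,0,0,-0.045,0,0,0]
    - [0.4,0,0,-0.045,0,0,0]
    - [0.4,0,0,-0.03,0,0,0]
    - [0.4,0,0,-0.015,0,0,0]
    - [0.4,0,0,-0.0056,0,0,0]
    - [0.4,0,0,0,0,0,0]
    - [0.4,0,0,0,0,0,0]
    - [1,0,0,0,0,0,0]
    - [1,0,0,0,0,0,0]
    - [1,0,0,0,0,0,0]
    - [1,0,0,0,0,0,0]
  grip_force: 30

```text
clock: 2.85
tool_pos: [626.8, -204.2, 6.5]
tool_rot: [0.059, -0.704, 0.705, -0.059]
force: [-0.4, 0.2, 0.5]
grip_width: 27.8
```

```bash
python3 w.py w2.png
```

```text
2.85 [ 626.8 -204.2    6.5] [-0.4  0.2  0.5] 27.827605985953436
jaw -1.4035 ydir [ 0.001 -0.    -1.   ] j [-0.48  0.8   1.47 -0.    0.87  0.92]
```

Emit:
send_rows:
  rows:
    - [1,0,0,0,0,0,0]
    - [1,0,0,0,0,0,0]
    - [1,0,0,0,0,0,0]
    - [1,0,0,0,0,0,0]
    - [1,0,0,0.02,0,0,0]
    - [1,0,0,0.04,0,0,0]
    - [1,0,0,0.02,0,0,0]

```text
clock: 3.6
tool_pos: [627.9, -204.9, 88.6]
tool_rot: [0.058, -0.704, 0.705, -0.06]
force: [0.8, 0.1, 0.1]
grip_width: 0.7
```

```bash
python3 w.py w3.png
```

```text
3.6 [ 627.9 -204.9   88.6] [0.8 0.1 0.1] 0.6655134481183077
jaw -1.4038 ydir [ 0.003 -0.002 -1.   ] j [-0.48  0.69  1.43  0.    1.02  0.92]
```

View pics/w3.png

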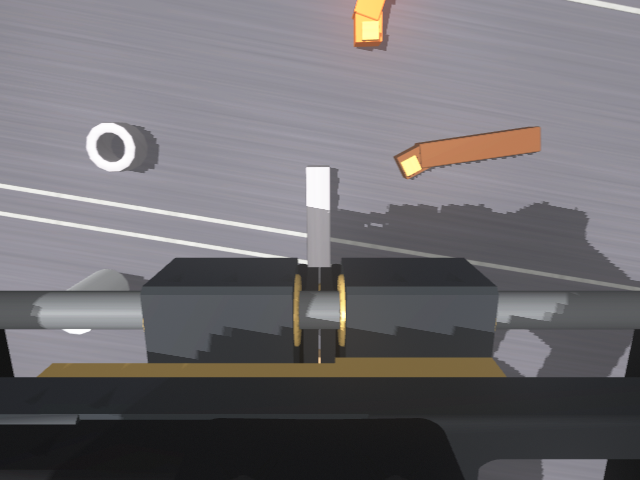

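The fingers slipped off the tool: the width is 0.7 mm and the bar is still on the bench at (320,215). I'll grip lower and harder.

Emit:
send_rows:
  rows:
    - [0.6,0,0,0,0,0,0]
    - [0.6,0,0,0,0,0,0]
    - [0.6,0,0,0,0,0,0]
    - [0.6,0,0,-0.02,0,0,0]
    - [0.6,0,0,-0.02,0,0,0]
    - [0.6,0,0,-0.02,0,0,0]
    - [0.6,0,0,-0.015,0,0,0]
    - [0.6,0,0,-0.009,0,0,0]
    - [0.6,0,0,0,0,0,0]
    - [0.6,0,0,0,0,0,0]
    - [1,0,0,0,0,0,0]
    - [1,0,0,0,0,0,0]
  grip_force: 50

```text
clock: 4.85
tool_pos: [627.3, -204.5, 3.1]
tool_rot: [0.058, -0.704, 0.705, -0.06]
force: [-0.5, 1.1, -0.3]
grip_width: 25.3
```

Emit:
send_rows:
  rows:
    - [1,0,0,0,0,0,0]
    - [1,0,0,0,0,0,0]
    - [1,0,0,0,0,0,0]

```text
clock: 5.15
tool_pos: [626.7, -204.2, 2.3]
tool_rot: [0.059, -0.705, 0.705, -0.059]
force: [-0.8, -0.1, 1.0]
grip_width: 4.1
```

```bash
python3 w.py w4.png; python3 - <<'E'
from h import *
for n,a in (("scene",(240,230,120,110)),("side",(270,180,120,90))):
    im,K,W=cam(n); crop(im,*a,6,n+"4.png"); print(proj([[626,-204,2],[626,-204,16]],K,W))
E
```

```text
5.15 [ 626.7 -204.2    2.3] [-0.8 -0.1  1. ] 4.069827502378855
jaw -1.4037 ydir [ 0. -0. -1.] j [-0.48  0.81  1.47  0.    0.86  0.92]
[[282.86212786 318.36894417]
 [282.54939466 314.37816554]]
[[309.59379787 222.52598638]
 [309.41958799 218.5087605 ]]
```

View pics/w4.png

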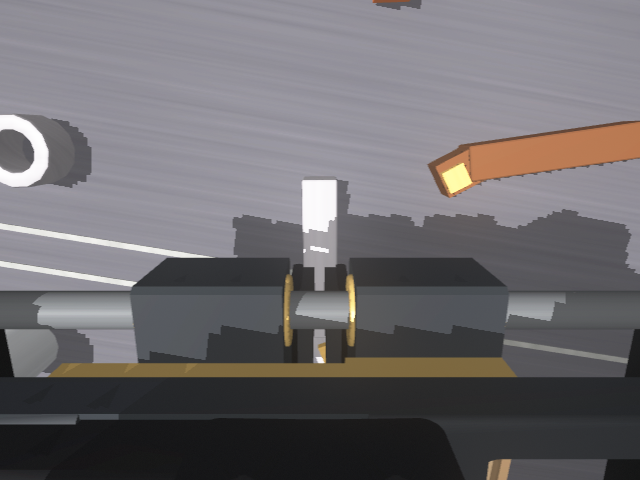

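View pics/scene4.png

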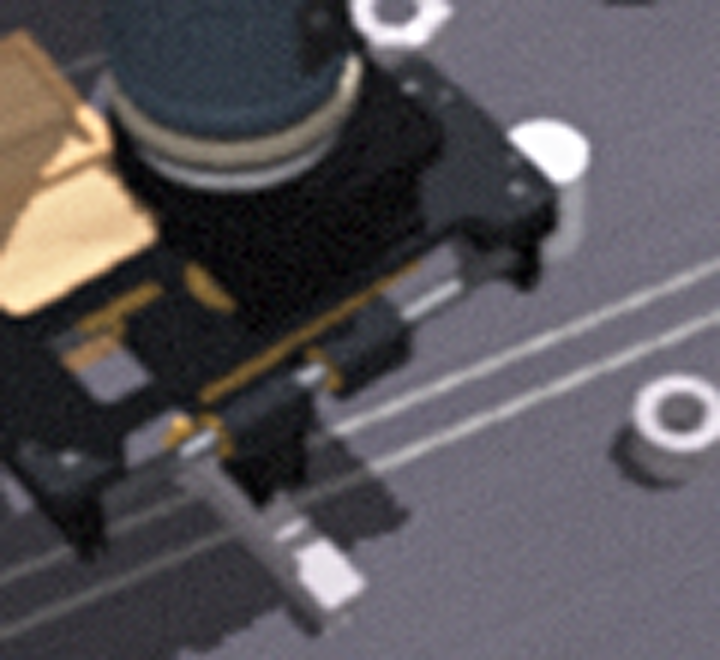

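View pics/side4.png

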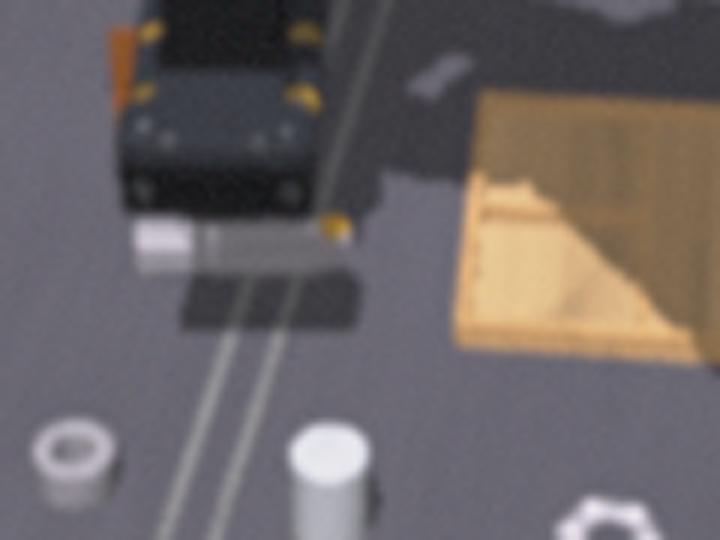

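```bash
python3 - <<'E'
from h import *
d=np.load("wrist.npz");K,W=d["K"],d["W"]
print(unproj([(303,180),(337,180),(303,255),(337,255)],16,K,W).round(1), "cam",-W[:3,:3].T@W[:3,3])
d=np.load("side.npz");K,W=d["K"],d["W"];
for z in(72,90,110,130): print(unproj([(290,215),(307,215),(324,215)],z,K,W).round(1).tolist())
d=np.load("scene.npz");K,W=d["K"],d["W"];
for z in(0,16,40,72): print(unproj([(240+250/6,230+500/6),(240+90/6,230+555/6),(240+535/6,230+290/6)],z,K,W).round(1).tolist())
E
```

```text
[[ 670.  -190.4   16. ]
 [ 672.5 -205.3   16. ]
 [ 635.6 -195.9   16. ]
 [ 638.2 -211.5   16. ]] cam [ 691.67145568 -194.00037988  194.51861742]
[[659.0, -146.7, 72.0], [618.6, -154.8, 72.0], [578.3, -162.8, 72.0]]
[[652.7, -127.2, 90.0], [613.3, -135.1, 90.0], [573.9, -142.9, 90.0]]
[[645.7, -105.6, 110.0], [607.3, -113.2, 110.0], [569.0, -120.8, 110.0]]
[[638.7, -83.9, 130.0], [601.4, -91.3, 130.0], [564.1, -98.7, 130.0]]
[[612.5, -200.1, -0.0], [606.8, -257.0, 0.0], [579.7, -70.1, 0.0]]
[[622.9, -204.4, 16.0], [617.3, -260.3, 16.0], [590.7, -76.7, 16.0]]
[[638.5, -210.9, 40.0], [633.0, -265.2, 40.0], [607.1, -86.6, 40.0]]
[[659.2, -219.5, 72.0], [654.0, -271.8, 72.0], [629.1, -99.7, 72.0]]
```

The evidence points to the fingertips ending about 30 mm short of the reported TCP. In the wrist view, the opening-to-pixel scale puts the tips at tool y≈-30. The side view shows no finger in front of the tool. So the jaws closed above the bar. I'll open, go down in stages, and watch the force.

Emit:
send_rows:
  rows:
    - [0.5,0,0,0,0,0,0]
    - [0.5,0,0,0,0,0,0]
    - [0.5,0,0,0,0,0,0]
    - [0.5,0,0,0,0,0,0]
    - [0.5,0,0,0,0,0,0]
    - [0.5,0,0,-0.005,0,0,0]
    - [0.5,0,0,-0.005,0,0,0]
    - [0.5,0,0,0,0,0,0]

```text
clock: 6.1
tool_pos: [625.7, -203.8, -9.1]
tool_rot: [-0.06, 0.705, -0.704, 0.058]
force: [-0.4, 0.9, 0.5]
grip_width: 43.1
```

```bash
python3 w.py w5.png; python3 - <<'E'
from h import *
for n,a in (("scene",(240,260,120,90)),("side",(270,180,120,90))):
    im,K,W=cam(n); crop(im,*a,6,n+"5.png")
E
```

```text
6.1 [ 625.7 -203.8   -9.1] [-0.4  0.9  0.5] 43.09055934253132
jaw -1.4038 ydir [-0.002  0.001 -1.   ] j [-0.48  0.83  1.47  0.    0.85  0.92]
```

View pics/w5.png

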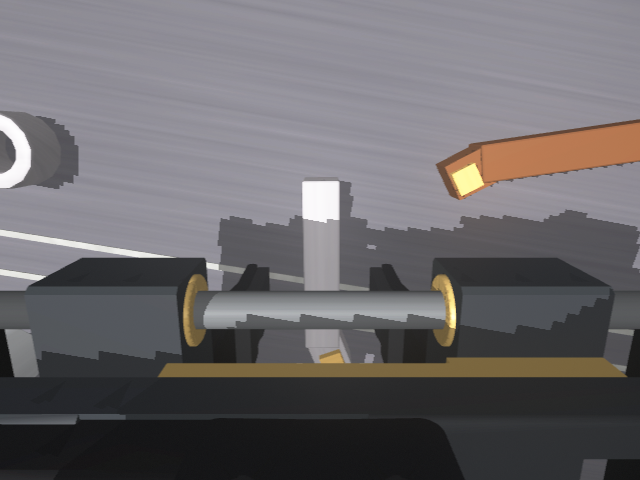

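View pics/scene5.png

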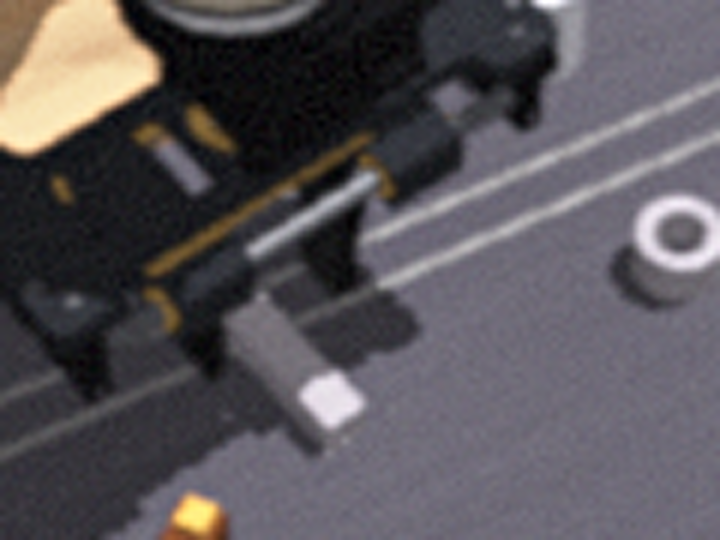

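View pics/side5.png

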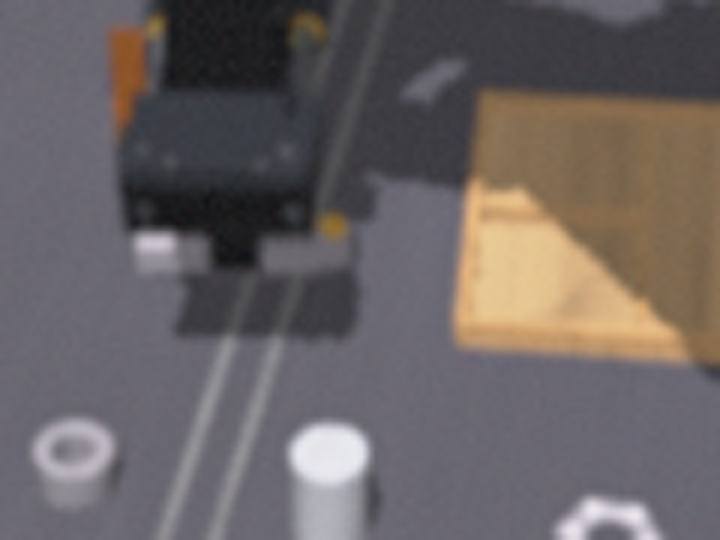

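```bash
python3 - <<'E'
from h import *
d=np.load("side.npz");K,W=d["K"],d["W"]
for y in(-182,-175,-168):
  for z in (10,16,22,28): print(y,z,proj([[629,y,z]],K,W).round(1).tolist())
d=np.load("scene.npz");K,W=d["K"],d["W"]
for y in(-182,-168):
  for z in (10,16,22,28): print(y,z,proj([[636,y,z]],K,W).round(1).tolist())
E
```

```text
-182 10 [[306.4, 225.8]]
-182 16 [[306.3, 224.0]]
-182 22 [[306.2, 222.3]]
-182 28 [[306.1, 220.5]]
-175 10 [[305.8, 227.6]]
-175 16 [[305.7, 225.9]]
-175 22 [[305.6, 224.1]]
-175 28 [[305.5, 222.4]]
-168 10 [[305.1, 229.4]]
-168 16 [[305.0, 227.7]]
-168 22 [[304.9, 226.0]]
-168 28 [[304.8, 224.2]]
-182 10 [[294.7, 315.4]]
-182 16 [[294.6, 313.6]]
-182 22 [[294.5, 311.9]]
-182 28 [[294.5, 310.1]]
-168 10 [[300.9, 312.6]]
-168 16 [[300.8, 310.9]]
-168 22 [[300.8, 309.1]]
-168 28 [[300.7, 307.4]]
```

Emit:
send_rows:
  rows:
    - [0.5,0,0,-0.006,0,0,0]
    - [0.5,0,0,-0.006,0,0,0]
    - [0.5,0,0,-0.002,0,0,0]
    - [0.5,0,0,0,0,0,0]
    - [0.5,0,0,0,0,0,0]

```text
clock: 6.75
tool_pos: [626.5, -204.1, -22.1]
tool_rot: [-0.059, 0.705, -0.705, 0.059]
force: [0.2, -0.3, -0.1]
grip_width: 43.4
```

Emit:
send_rows:
  rows:
    - [0.5,0,0,-0.002,0,0,0]
    - [0.5,0,0,0,0,0,0]

```text
clock: 6.95
tool_pos: [626.5, -204.2, -24.0]
tool_rot: [-0.059, 0.705, -0.705, 0.059]
force: [0.3, 0.1, 0.3]
grip_width: 43.2
```

Emit:
send_rows:
  rows:
    - [0.5,0,0,-0.002,0,0,0]
    - [0.5,0,0,0,0,0,0]

```text
clock: 7.15
tool_pos: [626.4, -204.1, -26.1]
tool_rot: [-0.059, 0.705, -0.705, 0.059]
force: [-0.2, 0.3, -1.0]
grip_width: 43.6
```

```bash
python3 - <<'E'
from h import *
for n,a in (("side",(270,180,120,90)),):
    im,K,W=cam(n); crop(im,*a,6,n+"6.png")
E
```

View pics/side6.png

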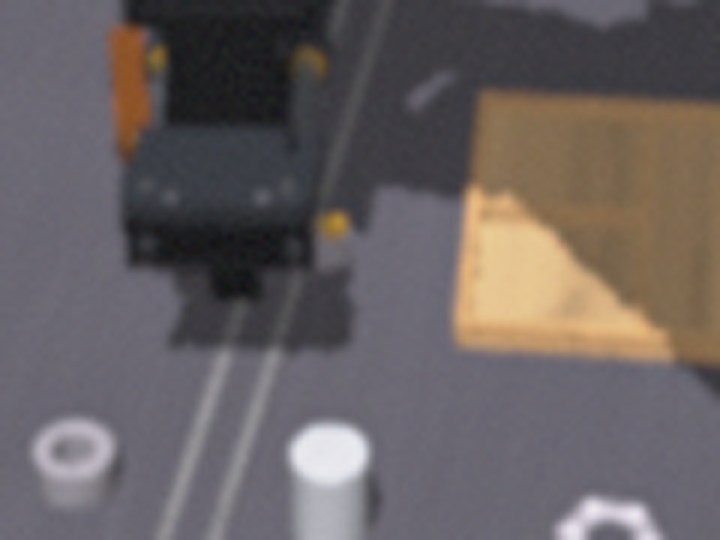

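Emit:
send_rows:
  rows:
    - [1,0,0,0,0,0,0]
    - [1,0,0,0,0,0,0]
    - [1,0,0,0,0,0,0]
    - [1,0,0,0,0,0,0]
    - [1,0,0,0,0,0,0]
    - [1,0,0,0,0,0,0]

```text
clock: 7.8
tool_pos: [626.6, -204.3, -25.9]
tool_rot: [0.059, -0.705, 0.705, -0.059]
force: [-0.1, 0.7, 0.3]
grip_width: 15.1
```

Emit:
send_rows:
  rows:
    - [1,0,0,0.02,0,0,0]
    - [1,0,0,0.04,0,0,0]
    - [1,0,0,0.02,0,0,0]
    - [1,0,0,0,0,0,0]

```text
clock: 8.2
tool_pos: [629.0, -205.4, 57.3]
tool_rot: [0.057, -0.703, 0.706, -0.061]
force: [0.5, -0.1, -0.2]
grip_width: 15.5
```

```bash
python3 w.py w7.png
```

```text
8.2 [ 629.  -205.4   57.3] [ 0.5 -0.1 -0.2] 15.468487940903868
jaw -1.4037 ydir [ 0.006 -0.003 -1.   ] j [-0.48  0.73  1.45  0.    0.96  0.92]
```

View pics/w7.png

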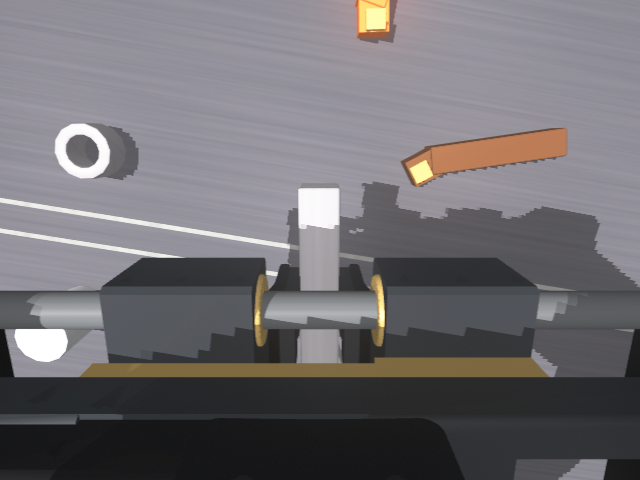

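The tool is held; it shows at (320,190) in the view, moving with the jaws. Now carrying it to the long pocket.

Emit:
send_rows:
  rows:
    - [1,-0.018,-0.0048,0,0,0,0.087]
    - [1,-0.018,-0.0048,0,0,0,0.087]
    - [1,-0.018,-0.0048,0,0,0,0.087]
    - [1,-0.018,-0.0048,0,0,0,0.087]
    - [1,-0.018,-0.0048,0,0,0,0.087]
    - [1,-0.018,-0.0048,0,0,0,0.087]
    - [1,-0.018,-0.0048,0,0,0,0.087]
    - [1,-0.018,-0.0048,0,0,0,0.087]
    - [1,-0.018,-0.0048,0,0,0,0.087]
    - [1,-0.018,-0.0048,0,0,0,0.087]
    - [1,-0.021,-0.0044,0,0,0,0.087]
    - [1,0,0,0,0,0,0]

```text
clock: 9.45
tool_pos: [421.6, -254.7, 52.2]
tool_rot: [0.524, -0.477, 0.472, -0.524]
force: [0.7, 0.6, -1.1]
grip_width: 15.2
```

Emit:
send_rows:
  rows:
    - [1,0,0,0,0,0,0]
    - [1,0,0,0,0,0,0]

```text
clock: 9.65
tool_pos: [426.1, -256.5, 53.4]
tool_rot: [-0.524, 0.475, -0.475, 0.524]
force: [1.0, -1.2, -1.0]
grip_width: 15.3
```

```bash
python3 w.py w8.png
```

```text
9.65 [ 426.1 -256.5   53.4] [ 1.  -1.2 -1. ] 15.347853611518058
jaw 0.0984 ydir [-0.  0. -1.] j [-0.77  0.58  1.87  0.    0.69 -0.87]
```

View pics/w8.png

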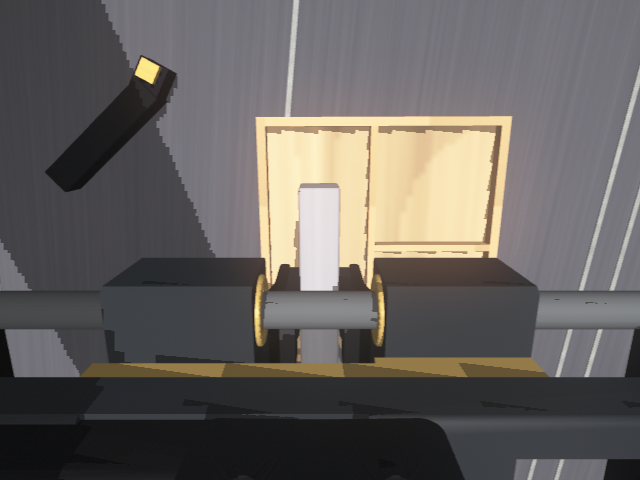

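```bash
python3 - <<'E'
from h import *
d=np.load("wrist.npz");K,W=d["K"],d["W"]
q=unproj([(256.5,118),(511,117.5),(370,129),(378,129)],12,K,W); print(q.round(1)); v=q[1]-q[0]; a=np.arctan2(v[1],v[0]); print(np.linalg.norm(v),a)
c=q[:2].mean(0)[:2]; print("centre",c+77*np.array([np.sin(a),-np.cos(a)]))
E
```

```text
[[ 384.5 -187.9   12. ]
 [ 526.4 -173.6   12. ]
 [ 448.6 -187.6   12. ]
 [ 453.1 -187.2   12. ]]
142.5831627046662 0.10060220214808753
centre [ 463.16545206 -257.39482865]
```

Emit:
send_rows:
  rows:
    - [1,0,-0.002,-0.02,0,0,0]
    - [1,0,0,-0.025,0,0,0]
    - [1,0,0,-0.015,0,0,0]
    - [1,0,0,-0.008,0,0,0]
    - [1,0,0,-0.004,0,0,0]
    - [1,0,0,-0.002,0,0,0]
    - [1,0,0,0,0,0,0]
    - [1,0,0,0,0,0,0]

```text
clock: 10.5
tool_pos: [425.9, -258.9, -19.4]
tool_rot: [0.524, -0.474, 0.475, -0.524]
force: [-0.4, -0.0, -1.4]
grip_width: 15.7
```

Emit:
send_rows:
  rows:
    - [1,0,0,-0.001,0,0,0]
    - [1,0,0,0,0,0,0]
    - [1,0,0,0,0,0,0]

```text
clock: 10.8
tool_pos: [425.6, -258.7, -20.7]
tool_rot: [0.524, -0.474, 0.475, -0.524]
force: [0.1, 0.5, -1.7]
grip_width: 15.8
```

Emit:
send_rows:
  rows:
    - [1,0,0,-0.001,0,0,0]
    - [1,0,0,0,0,0,0]

```text
clock: 11.0
tool_pos: [425.6, -258.6, -22.0]
tool_rot: [0.524, -0.474, 0.475, -0.524]
force: [-0.2, -0.4, -1.6]
grip_width: 15.3
```

Emit:
send_rows:
  rows:
    - [1,0,0,-0.0006,0,0,0]
    - [1,0,0,0,0,0,0]

```text
clock: 11.2
tool_pos: [425.6, -258.7, -22.0]
tool_rot: [0.524, -0.474, 0.475, -0.524]
force: [-0.2, 0.2, 4.7]
grip_width: 15.3
```

Emit:
send_rows:
  rows:
    - [0.7,0,0,0,0,0,0]
    - [0.7,0,0,0,0,0,0]
    - [0.7,0,0,0.01,0,0,0]
    - [0.7,0,0,0.03,0,0,0]
    - [0.2,0,0,0.045,0,0,0]
    - [0.2,0,0,0.045,0,0,0]
    - [0.2,0,0.02,0.04,0,0,0]

```text
clock: 11.9
tool_pos: [426.7, -240.9, 150.3]
tool_rot: [0.524, -0.473, 0.477, -0.524]
force: [0.6, -0.4, 0.8]
grip_width: 42.8
```

Emit:
send_rows:
  rows:
    - [0.2,0.0046,0.041,0,0,0,0]
    - [0.2,0.0046,0.041,0,0,0,0]
    - [0.2,0.0046,0.041,0,0,0,0]
    - [0.2,0.0046,0.041,0,0,0,0]
    - [0.2,0.0046,0.041,0,0,0,0]
    - [0.2,0.0046,0.041,0,0,0,0]
    - [0.2,0.0046,0.041,0,0,0,0]
    - [0.2,0,0,0,0,0,0]
    - [0.2,0,0,0,0,0,0]
    - [0.2,0,0,0,0,0,0]

```text
clock: 12.9
tool_pos: [457.7, 47.7, 147.7]
tool_rot: [0.524, -0.474, 0.475, -0.524]
force: [-1.1, 0.3, -0.3]
grip_width: 69.3
```

```bash
python3 w.py w9.png; python3 - <<'E'
from h import *
im,K,W=cam("scene"); crop(im,170,190,200,150,4,"s9.png")
E
```

```text
12.9 [457.7  47.7 147.7] [-1.1  0.3 -0.3] 69.31300637099811
jaw 0.099 ydir [ 0. -0. -1.] j [-0.14  0.38  1.88 -0.    0.88 -0.24]
```

View pics/w9.png

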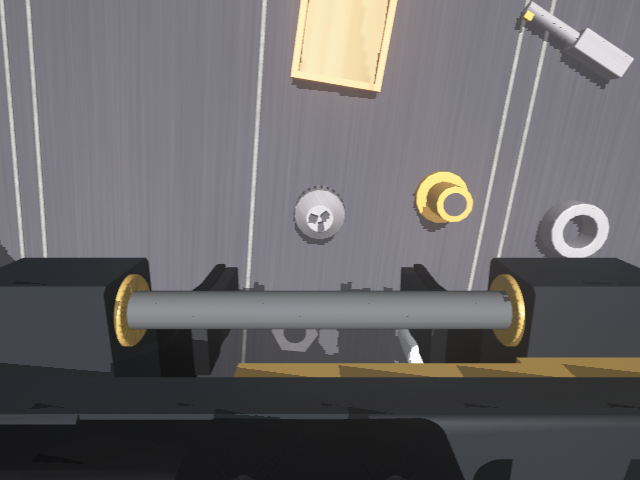

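View pics/s9.png

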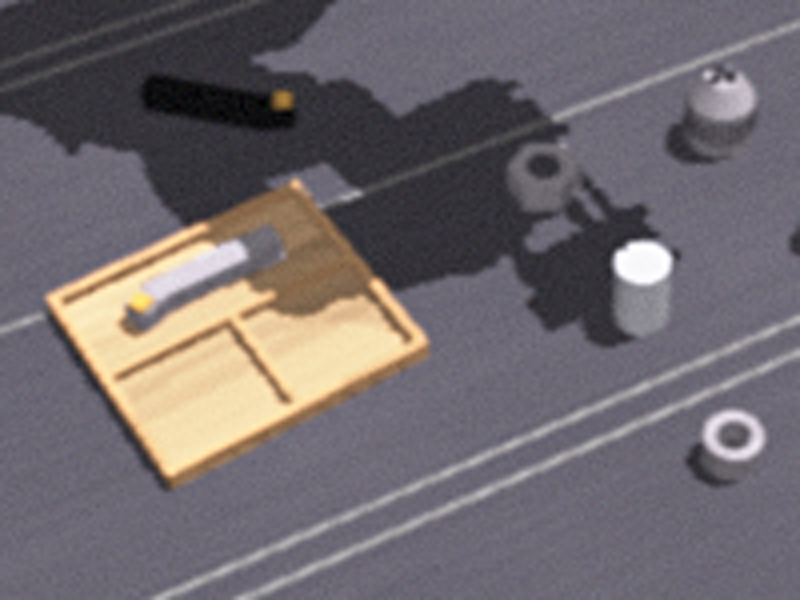

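The turning tool lies flat in the long pocket. In the wrist view the chuck is at (319,214), the bush at (455,204), the ring at (578,231), and the boring bar at the upper right.

```bash
python3 - <<'E'
from h import *
d=np.load("wrist.npz");K,W=d["K"],d["W"]; crop(d["im"],280,160,200,80,4,"w9c.png"); crop(d["im"],500,0,140,270,3,"w9d.png")
print(unproj([(319.5,218)],50,K,W).round(1),unproj([(319,213)],32,K,W).round(1),"bush",unproj([(455,204)],40,K,W).round(1),unproj([(444,198)],8,K,W).round(1),"ring",unproj([(578,231)],20,K,W).round(1))
print("nar corner",unproj([(292,76),(380,91)],12,K,W).round(1))
E
```

```text
[[458.2  50.8  50. ]] [[457.8  50.9  32. ]] bush [[559.4  69.6  40. ]] [[560.8  69.2   8. ]] ring [[671.1  54.7  20. ]]
nar corner [[426.9 151.5  12. ]
 [495.7 147.4  12. ]]
```

View pics/w9c.png

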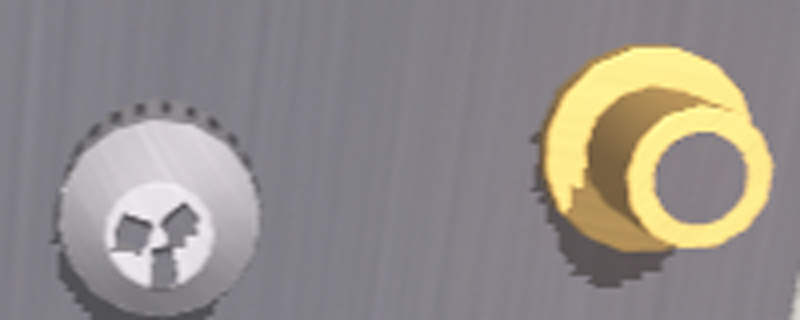

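Emit:
send_rows:
  rows:
    - [0.2,0,0.0026,-0.03,0,0,0]
    - [0.2,0,0,-0.04,0,0,0]
    - [0.2,0,0,-0.035,0,0,0]
    - [0.2,0,0,-0.025,0,0,0]
    - [0.2,0,0,-0.02,0,0,0]
    - [0.2,0,0,-0.012,0,0,0]
    - [0.2,0,0,-0.0054,0,0,0]
    - [0.2,0,0,0,0,0,0]
    - [0.2,0,0,0,0,0,0]

```text
clock: 13.9
tool_pos: [458.3, 50.7, -19.3]
tool_rot: [-0.524, 0.474, -0.475, 0.524]
force: [0.1, 0.0, -0.2]
grip_width: 69.9
```

Emit:
send_rows:
  rows:
    - [1,0,0,0,0,0,0]
    - [1,0,0,0,0,0,0]
    - [1,0,0,0,0,0,0]
    - [1,0,0,0,0,0,0]
    - [1,0,0,0,0,0,0]
    - [1,0,0,0,0,0,0]
    - [1,0,0,0,0,0,0]
  grip_force: 40

```text
clock: 14.6
tool_pos: [457.8, 51.1, -19.8]
tool_rot: [-0.524, 0.474, -0.475, 0.524]
force: [-0.7, 0.6, 3.3]
grip_width: 38.7
```

Emit:
send_rows:
  rows:
    - [1,0,0,0.01,0,0,0]
    - [1,0,0,0.03,0,0,0]
    - [1,0,0,0.03,0,0,0]
    - [1,0,0,0.01,0,0,0]
    - [1,0,0,0,0,0,0]

```text
clock: 15.1
tool_pos: [458.7, 50.9, 61.3]
tool_rot: [-0.524, 0.474, -0.475, 0.525]
force: [0.2, -0.1, -3.4]
grip_width: 38.8
```

Emit:
send_rows:
  rows:
    - [1,0.005,-0.03,0,0,0,0]
    - [1,0.005,-0.04,0,0,0,0]
    - [1,0.005,-0.045,0,0,0,0]
    - [1,0.005,-0.045,0,0,0,0]
    - [1,0.005,-0.045,0,0,0,0]
    - [1,0.005,-0.045,0,0,0,0]
    - [1,0.005,-0.04,0,0,0,0]
    - [1,0.005,-0.03,0,0,0,0]
    - [1,0,-0.019,0,0,0,0]
    - [1,0,0,0,0,0,0]
    - [1,0,0,0,0,0,0]
    - [1,0,0,0,0,0,0]

```text
clock: 16.3
tool_pos: [496.6, -285.5, 59.3]
tool_rot: [-0.524, 0.476, -0.473, 0.525]
force: [-0.5, -0.5, -2.5]
grip_width: 38.7
```

```bash
python3 w.py w10.png
```

```text
16.3 [ 496.6 -285.5   59.3] [-0.5 -0.5 -2.5] 38.71097737293887
jaw 0.1008 ydir [-0.003  0.003 -1.   ] j [-0.72  0.64  1.67  0.    0.83 -0.82]
```

View pics/w10.png

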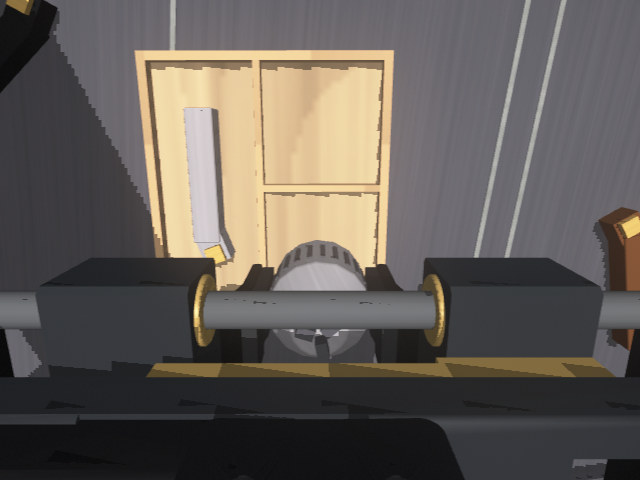

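```bash
python3 - <<'E'
from h import *
d=np.load("wrist.npz");K,W=d["K"],d["W"]
q=unproj([(136.5,51),(394,51),(260,188.5),(387,189)],12,K,W);print(q.round(1))
for l,p in zip([(-72,77),(72,77),(-5,0),(69.5,0)],q):
    a=.101;c,s=np.cos(a),np.sin(a);print("centre est",p[0]-(c*l[0]-s*l[1]),p[1]-(s*l[0]+c*l[1]))
E
```

```text
[[ 385.3 -187.8   12. ]
 [ 527.2 -173.5   12. ]
 [ 458.4 -257.2   12. ]
 [ 534.2 -249.8   12. ]]
centre est 464.65664303125004 -257.13094572687055
centre est 463.33578858454536 -257.31819599565665
centre est 463.4176911132341 -256.68629357487356
centre est 465.0120040712338 -256.7926264196431
```

Emit:
send_rows:
  rows:
    - [1,0.001,-0.0015,-0.02,0,0,0]
    - [1,0,0,-0.025,0,0,0]
    - [1,0,0,-0.015,0,0,0]
    - [1,0,0,-0.008,0,0,0]
    - [1,0,0,-0.004,0,0,0]
    - [1,0,0,-0.001,0,0,0]
    - [1,0,0,0,0,0,0]
    - [1,0,0,0,0,0,0]
    - [1,0,0,0,0,0,0]

```text
clock: 17.25
tool_pos: [499.1, -289.8, -12.3]
tool_rot: [-0.524, 0.474, -0.475, 0.524]
force: [0.7, 0.0, -3.0]
grip_width: 38.6
```

Emit:
send_rows:
  rows:
    - [1,0,0,-0.001,0,0,0]
    - [1,0,0,-0.001,0,0,0]
    - [1,0,0,0,0,0,0]

```text
clock: 17.55
tool_pos: [498.6, -289.4, -15.0]
tool_rot: [0.524, -0.475, 0.474, -0.524]
force: [-0.4, 0.8, -1.9]
grip_width: 39.2
```

Emit:
send_rows:
  rows:
    - [1,0,0,-0.001,0,0,0]
    - [1,0,0,0,0,0,0]

```text
clock: 17.75
tool_pos: [498.8, -289.5, -15.7]
tool_rot: [0.524, -0.474, 0.475, -0.524]
force: [-0.7, -0.3, 0.4]
grip_width: 38.9
```

Emit:
send_rows:
  rows:
    - [1,0,0,-0.0005,0,0,0]
    - [0.45,0,0,0,0,0,0]
    - [0.45,0,0,0,0,0,0]
    - [0.45,0,0,0,0,0,0]
    - [0.45,0,0,0.01,0,0,0]
    - [0.45,0,0,0.03,0,0,0]
    - [0.2,0,0,0.045,0,0,0]
    - [0.2,0,0,0.045,0,0,0]
    - [0.2,0,0,0.036,0,0,0]

```text
clock: 18.65
tool_pos: [499.2, -289.9, 152.7]
tool_rot: [-0.524, 0.474, -0.475, 0.524]
force: [0.8, -1.1, -0.7]
grip_width: 64.0
```

Emit:
send_rows:
  rows:
    - [0.2,0.018,0.036,0,0,0,0]
    - [0.2,0.018,0.036,0,0,0,0]
    - [0.2,0.018,0.036,0,0,0,0]
    - [0.2,0.018,0.036,0,0,0,0]
    - [0.2,0.018,0.036,0,0,0,0]
    - [0.2,0.018,0.036,0,0,0,0]
    - [0.2,0.018,0.036,0,0,0,0]
    - [0.2,0.018,0.036,0,0,0,0]
    - [0.2,0.018,0.036,0,0,0,0]
    - [0.2,0.011,0.0195,0,0,0,0]
    - [0.2,0,0,0,0,0,0]
    - [0.2,0,0,0,0,0,0]

```text
clock: 19.85
tool_pos: [671.3, 54.2, 149.7]
tool_rot: [0.525, -0.474, 0.474, -0.524]
force: [-0.3, 0.3, 0.1]
grip_width: 69.8
```

Emit:
send_rows:
  rows:
    - [0.2,0,0,0,0,0,0]

```text
clock: 19.95
tool_pos: [671.0, 52.9, 149.7]
tool_rot: [0.524, -0.475, 0.475, -0.524]
force: [-0.4, -0.3, -0.3]
grip_width: 69.8
```

```bash
python3 w.py w11.png; python3 - <<'E'
from h import *
im,K,W=cam("scene"); crop(im,170,190,200,150,4,"s11.png")
E
```

```text
19.95 [671.   52.9 149.7] [-0.4 -0.3 -0.3] 69.79477609817646
jaw 0.0986 ydir [-0.001 -0.    -1.   ] j [-0.09  0.64  1.34 -0.    1.16 -0.19]
```

View pics/w11.png

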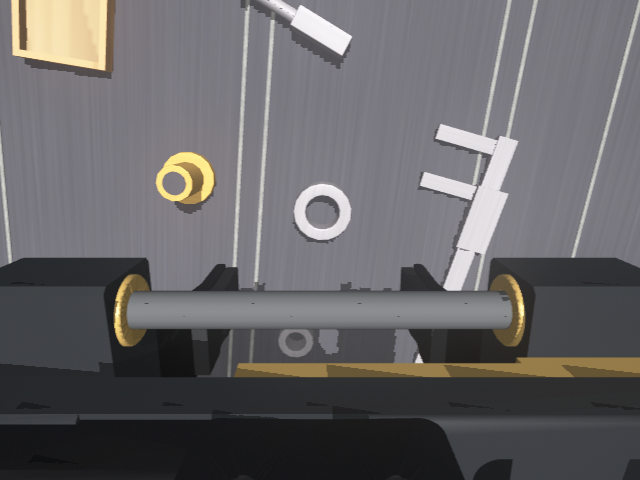

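View pics/s11.png

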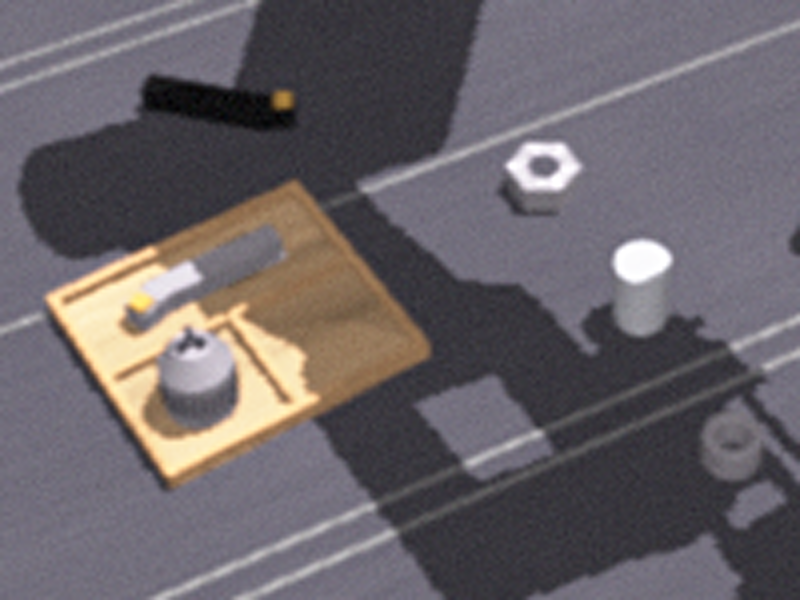

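The chuck stands in the near square pocket. The ring is at (322,212) in the wrist view, clear of the caliper, whose jaw tips are at x≥420.

```bash
python3 - <<'E'
from h import *
d=np.load("wrist.npz");K,W=d["K"],d["W"]
print("ring",unproj([(322,211.5)],20,K,W).round(1),"bush",unproj([(174.5,182.5)],40,K,W).round(1),unproj([(187,179)],8,K,W).round(1),"cal",unproj([(422,180)],6,K,W).round(1))
E
```

```text
ring [[673.6  54.9  20. ]] bush [[560.4  69.9  40. ]] [[559.6  68.8   8. ]] cal [[754.4  87.1   6. ]]
```

Emit:
send_rows:
  rows:
    - [0.2,0.0015,0.001,-0.03,0,0,0]
    - [0.2,0,0,-0.045,0,0,0]
    - [0.2,0,0,-0.04,0,0,0]
    - [0.2,0,0,-0.025,0,0,0]
    - [0.2,0,0,-0.015,0,0,0]
    - [0.2,0,0,-0.01,0,0,0]
    - [0.2,0,0,-0.0055,0,0,0]
    - [0.2,0,0,0,0,0,0]
    - [0.2,0,0,0,0,0,0]

```text
clock: 20.95
tool_pos: [674.3, 54.9, -19.6]
tool_rot: [-0.524, 0.474, -0.475, 0.525]
force: [-0.7, 0.9, -0.1]
grip_width: 69.7
```

Emit:
send_rows:
  rows:
    - [1,0,0,0,0,0,0]
    - [1,0,0,0,0,0,0]
    - [1,0,0,0,0,0,0]
    - [1,0,0,0,0,0,0]
    - [1,0,0,0,0,0,0]
    - [1,0,0,0,0,0,0]
  grip_force: 40

```text
clock: 21.55
tool_pos: [673.4, 55.1, -20.5]
tool_rot: [-0.524, 0.474, -0.475, 0.524]
force: [-0.6, 0.1, 3.6]
grip_width: 46.6
```

Emit:
send_rows:
  rows:
    - [1,0,0,0.01,0,0,0]
    - [1,0,0,0.03,0,0,0]
    - [1,0,0,0.03,0,0,0]
    - [1,0,0,0.01,0,0,0]
    - [1,0,0,0,0,0,0]

```text
clock: 22.05
tool_pos: [674.6, 55.0, 60.9]
tool_rot: [-0.523, 0.473, -0.476, 0.525]
force: [0.5, 0.1, -2.1]
grip_width: 46.4
```

```bash
python3 w.py w12.png
```

```text
22.05 [674.6  55.   60.9] [ 0.5  0.1 -2.1] 46.41930785909439
jaw 0.0996 ydir [ 0.004 -0.    -1.   ] j [-0.08  0.75  1.4  -0.    0.99 -0.18]
```

View pics/w12.png

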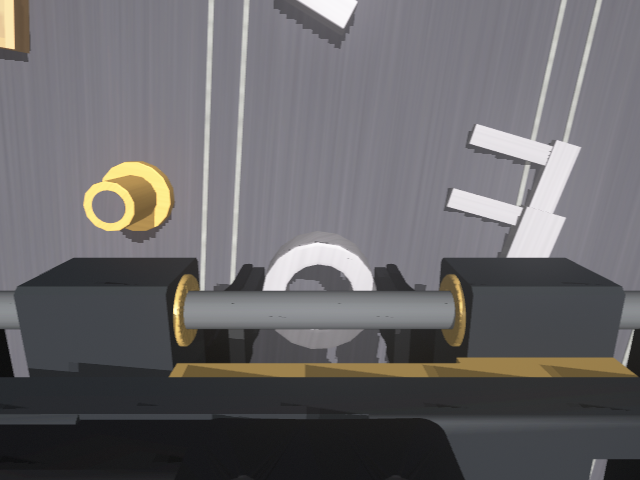

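Emit:
send_rows:
  rows:
    - [1,-0.014,-0.021,0,0,0,0]
    - [1,-0.022,-0.033,0,0,0,0]
    - [1,-0.026,-0.039,0,0,0,0]
    - [1,-0.026,-0.039,0,0,0,0]
    - [1,-0.026,-0.039,0,0,0,0]
    - [1,-0.026,-0.039,0,0,0,0]
    - [1,-0.02,-0.03,0,0,0,0]
    - [1,-0.014,-0.021,0,0,0,0]
    - [1,-0.0076,-0.01,0,0,0,0]
    - [1,0,0,0,0,0,0]
    - [1,0,0,0,0,0,0]
    - [1,0,0,0,0,0,0]

```text
clock: 23.3
tool_pos: [492.2, -214.7, 58.7]
tool_rot: [-0.525, 0.474, -0.474, 0.525]
force: [-0.2, -0.3, -2.8]
grip_width: 46.8
```

```bash
python3 w.py w13.png
```

```text
23.3 [ 492.2 -214.7   58.7] [-0.2 -0.3 -2.8] 46.751044642976325
jaw 0.1011 ydir [-0.     0.001 -1.   ] j [-0.62  0.61  1.77  0.    0.77 -0.72]
```

View pics/w13.png

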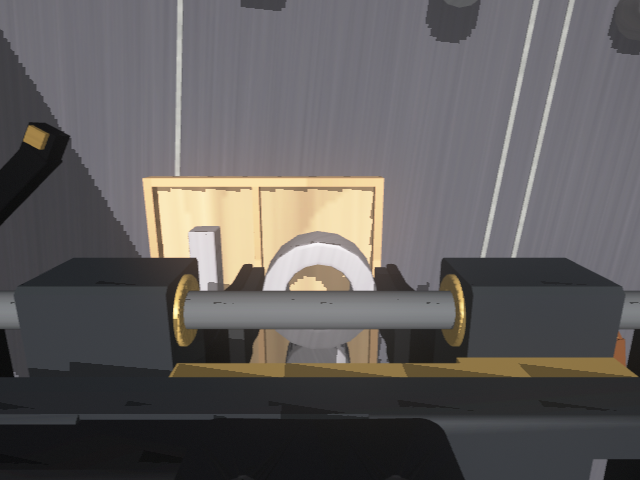

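Emit:
send_rows:
  rows:
    - [1,0,0,-0.02,0,0,0]
    - [1,0,0,-0.025,0,0,0]
    - [1,0,0,-0.015,0,0,0]
    - [1,0,0,-0.008,0,0,0]
    - [1,0,0,-0.005,0,0,0]
    - [1,0,0,0,0,0,0]
    - [1,0,0,0,0,0,0]
    - [1,0,0,0,0,0,0]

```text
clock: 24.15
tool_pos: [492.2, -216.3, -13.2]
tool_rot: [-0.524, 0.474, -0.475, 0.524]
force: [0.5, -0.3, -2.3]
grip_width: 46.9
```

Emit:
send_rows:
  rows:
    - [1,0,0,-0.001,0,0,0]
    - [1,0,0,-0.001,0,0,0]
    - [1,0,0,0,0,0,0]

```text
clock: 24.45
tool_pos: [491.6, -216.0, -15.9]
tool_rot: [-0.524, 0.475, -0.475, 0.524]
force: [-0.3, -0.8, -2.3]
grip_width: 46.6
```

Emit:
send_rows:
  rows:
    - [1,0,0,-0.001,0,0,0]
    - [1,0,0,0,0,0,0]

```text
clock: 24.65
tool_pos: [491.7, -216.1, -16.5]
tool_rot: [0.524, -0.474, 0.475, -0.524]
force: [-1.6, 1.2, 1.9]
grip_width: 46.8
```

Emit:
send_rows:
  rows:
    - [1,0,0,-0.0005,0,0,0]
    - [0.37,0,0,0,0,0,0]
    - [0.37,0,0,0,0,0,0]
    - [0.37,0,0,0,0,0,0]
    - [0.37,0,0,0.01,0,0,0]
    - [0.37,0,0,0.03,0,0,0]
    - [0.4,0,0,0.045,0,0,0]
    - [0.4,0,0,0.045,0,0,0]
    - [0.4,0,0.02,0.0375,0,0,0]

```text
clock: 25.55
tool_pos: [492.9, -198.3, 153.1]
tool_rot: [-0.524, 0.473, -0.477, 0.524]
force: [0.8, -0.4, 0.1]
grip_width: 52.5
```

Emit:
send_rows:
  rows:
    - [0.4,0.0156,0.0392,0,0,0,0.06]
    - [0.4,0.0156,0.0392,0,0,0,0.07]
    - [0.4,0.0156,0.0392,0,0,0,0.07]
    - [0.4,0.0156,0.0392,0,0,0,0.07]
    - [0.4,0.0156,0.0392,0,0,0,0.07]
    - [0.4,0.0156,0.0392,0,0,0,0.07]
    - [0.4,0.0156,0.0392,0,0,0,0.07]
    - [0.4,0.0156,0.0392,0,0,0,0.07]
    - [0.4,0.0156,0.0392,0,0,0,0.06]
    - [0.4,0.0156,0.0392,0,0,0,0.046]
    - [0.4,0,0,0,0,0,0]
    - [0.4,0,0,0,0,0,0]

```text
clock: 26.75
tool_pos: [647.1, 196.9, 150.0]
tool_rot: [0.69, -0.154, 0.154, -0.69]
force: [0.0, 0.0, 0.1]
grip_width: 52.8
```

Emit:
send_rows:
  rows:
    - [0.4,0,0,0,0,0,0]
    - [0.4,0,0,0,0,0,0]

```text
clock: 26.95
tool_pos: [647.1, 194.6, 150.2]
tool_rot: [0.69, -0.155, 0.155, -0.69]
force: [0.1, -0.2, -0.1]
grip_width: 52.1
```

```bash
python3 w.py w14.png; python3 - <<'E'
from h import *
im,K,W=cam("scene"); crop(im,170,190,200,150,4,"s14.png")
E
```

```text
26.95 [647.1 194.6 150.2] [ 0.1 -0.2 -0.1] 52.114586084835125
jaw 1.1281 ydir [-0.001 -0.    -1.   ] j [ 0.13  0.64  1.33 -0.    1.17 -1.  ]
```

View pics/w14.png

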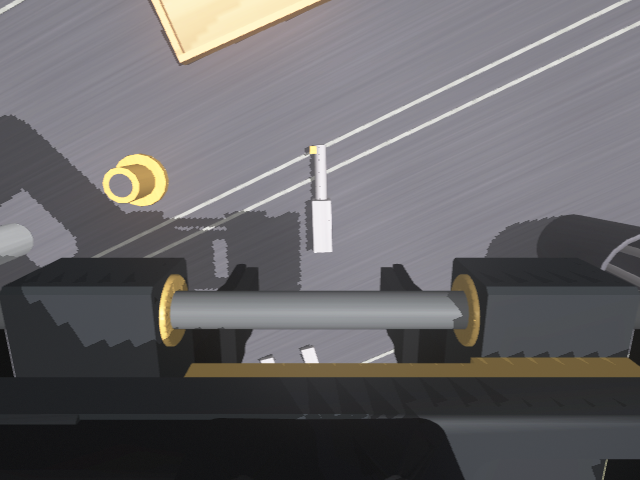

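View pics/s14.png

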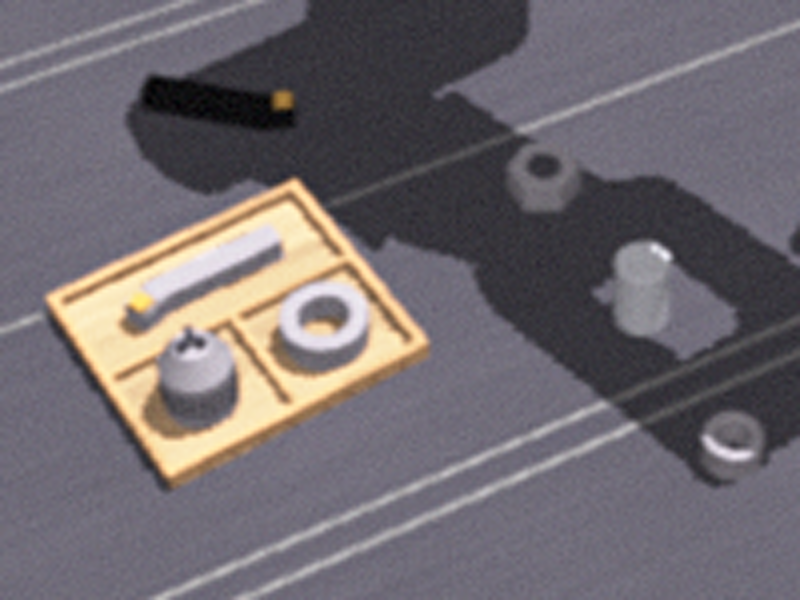

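The ring sits in the second square pocket. The boring bar shank is at (321,225) in the wrist view. The dark cup at the right (590,240) needs a clearance check against the gripper body.

```bash
python3 - <<'E'
from h import *
d=np.load("wrist.npz");K,W=d["K"],d["W"]; crop(d["im"],280,130,80,130,5,"w14c.png")
q=unproj([(313,201),(329.5,200),(314.5,252),(331.5,251)],16,K,W);print(q.round(1))
f=q[:2].mean(0);b=q[2:].mean(0);v=f-b;print(np.linalg.norm(v),np.arctan2(v[1],v[0]),"mid",(f+b)/2,"x=-12",f-12*v/np.linalg.norm(v))
print("tray corner",unproj([(183,64)],12,K,W))
d=np.load("scene.npz");K,W=d["K"],d["W"]; print("cup",unproj([(540,262),(553,270),(567,262)],0,K,W).round(0).tolist())
d=np.load("side.npz");K,W=d["K"],d["W"]; print("cup",unproj([(137,430),(155,440),(173,430)],0,K,W).round(0).tolist())
E
```

```text
[[636.1 193.9  16. ]
 [641.2 206.5  16. ]
 [676.2 176.2  16. ]
 [681.5 189.6  16. ]]
43.75216992756237 2.7344572460267487 mid [658.75868783 191.54052694  16.        ] x=-12 [649.6898848  195.45126418  16.        ]
tray corner [[497.8869204  149.17554827  12.        ]]
cup [[764.0, 363.0, 0.0], [795.0, 372.0, 0.0], [793.0, 416.0, 0.0]]
cup [[805.0, 392.0, 0.0], [765.0, 402.0, 0.0], [741.0, 378.0, 0.0]]
```

View pics/w14c.png

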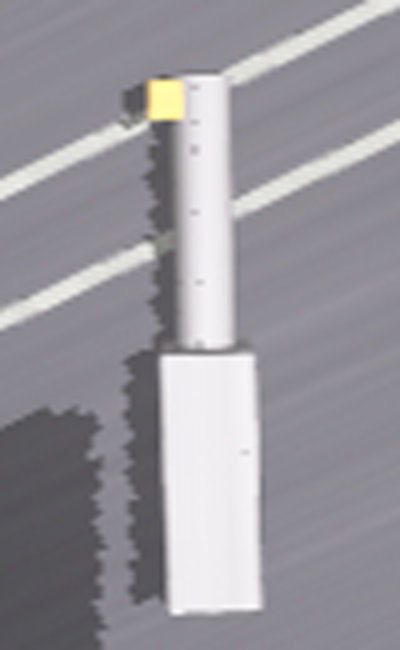

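Emit:
send_rows:
  rows:
    - [0.45,0.002,-0.0007,-0.03,0,0,0.016]
    - [0.45,0,0,-0.045,0,0,0]
    - [0.45,0,0,-0.045,0,0,0]
    - [0.45,0,0,-0.025,0,0,0]
    - [0.45,0,0,-0.015,0,0,0]
    - [0.45,0,0,-0.01,0,0,0]
    - [0.45,0,0,-0.006,0,0,0]
    - [0.45,0,0,0,0,0,0]
    - [0.45,0,0,0,0,0,0]
    - [0.45,0,0,0,0,0,0]

```text
clock: 28.05
tool_pos: [650.7, 195.5, -24.5]
tool_rot: [-0.692, 0.145, -0.147, 0.692]
force: [-0.5, 0.5, 0.6]
grip_width: 47.8
```

Emit:
send_rows:
  rows:
    - [1,0,0,0,0,0,0]
    - [1,0,0,0,0,0,0]
    - [1,0,0,0,0,0,0]
    - [1,0,0,0,0,0,0]
    - [1,0,0,0,0,0,0]
    - [1,0,0,0,0,0,0]
    - [1,0,0,0,0,0,0]
  grip_force: 50

```text
clock: 28.75
tool_pos: [649.6, 195.3, -26.0]
tool_rot: [-0.692, 0.146, -0.146, 0.692]
force: [0.7, 1.3, -0.2]
grip_width: 15.3
```

Emit:
send_rows:
  rows:
    - [1,0,0,0.01,0,0,0]
    - [1,0,0,0.03,0,0,0]
    - [1,0,0,0.03,0,0,0]
    - [1,0,0,0.01,0,0,0]
    - [1,0,0,0,0,0,0]

```text
clock: 29.25
tool_pos: [651.1, 195.5, 56.2]
tool_rot: [-0.691, 0.144, -0.147, 0.692]
force: [-0.4, -0.1, -1.5]
grip_width: 14.8
```

```bash
python3 w.py w15.png
```

```text
29.25 [651.1 195.5  56.2] [-0.4 -0.1 -1.5] 14.844151951755228
jaw 1.1552 ydir [ 0.004  0.001 -1.   ] j [ 0.13  0.76  1.39 -0.    0.99 -1.03]
```

View pics/w15.png

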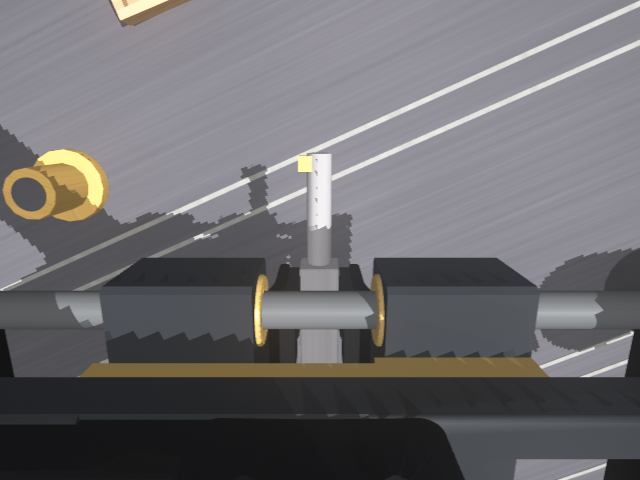

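Emit:
send_rows:
  rows:
    - [1,-0.0185,0.0013,0,0,0,-0.0774]
    - [1,-0.0185,0.0013,0,0,0,-0.0774]
    - [1,-0.0185,0.0013,0,0,0,-0.0774]
    - [1,-0.0185,0.0013,0,0,0,-0.0774]
    - [1,-0.0185,0.0013,0,0,0,-0.0774]
    - [1,-0.0185,0.0013,0,0,0,-0.0774]
    - [1,-0.0185,0.0013,0,0,0,-0.0774]
    - [1,-0.0185,0.0013,0,0,0,-0.0774]
    - [1,-0.0185,0.0013,0,0,0,-0.0774]
    - [1,-0.0185,0.0013,0,0,0,-0.0774]
    - [1,0,0,0,0,0,0]
    - [1,0,0,0,0,0,0]

```text
clock: 30.5
tool_pos: [464.6, 208.3, 53.2]
tool_rot: [-0.486, 0.514, -0.514, 0.485]
force: [0.9, -0.1, -1.7]
grip_width: 15.1
```

Emit:
send_rows:
  rows:
    - [1,0,0,0,0,0,0]
    - [1,0,0,0,0,0,0]

```text
clock: 30.7
tool_pos: [466.0, 208.3, 53.9]
tool_rot: [0.484, -0.515, 0.515, -0.485]
force: [0.5, -0.2, -1.4]
grip_width: 15.2
```

```bash
python3 w.py w16.png
```

```text
30.7 [466.  208.3  53.9] [ 0.5 -0.2 -1.4] 15.227940532513777
jaw -0.0602 ydir [ 0.001  0.    -1.   ] j [ 0.2   0.59  1.84 -0.    0.71  0.26]
```

View pics/w16.png

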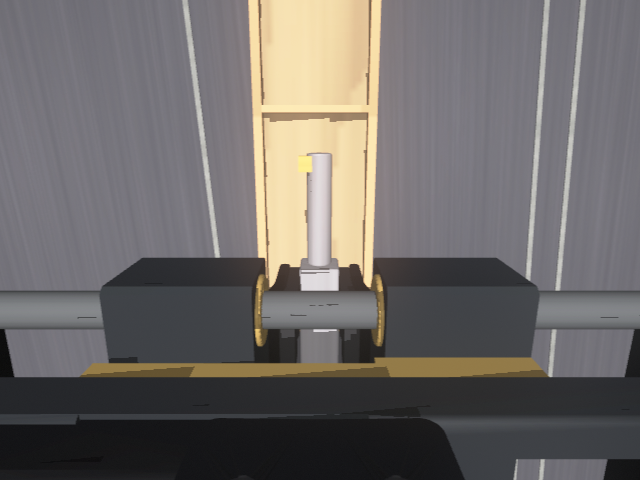

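```bash
python3 - <<'E'
from h import *
d=np.load("wrist.npz");K,W=d["K"],d["W"]
q=unproj([(258,109),(373,109)],12,K,W);print(q.round(1), q.mean(0))
E
```

```text
[[437.2 287.4  12. ]
 [501.3 283.6  12. ]] [469.21943069 285.47311794  12.        ]
```

Emit:
send_rows:
  rows:
    - [1,-0.0008,-0.001,-0.02,0,0,0]
    - [1,0,0,-0.025,0,0,0]
    - [1,0,0,-0.015,0,0,0]
    - [1,0,0,-0.008,0,0,0]
    - [1,0,0,-0.005,0,0,0]
    - [1,0,0,0,0,0,0]
    - [1,0,0,0,0,0,0]
    - [1,0,0,0,0,0,0]

```text
clock: 31.55
tool_pos: [464.4, 207.5, -18.3]
tool_rot: [0.484, -0.515, 0.515, -0.485]
force: [0.1, -0.1, -1.8]
grip_width: 15.1
```

Emit:
send_rows:
  rows:
    - [1,0,0,-0.001,0,0,0]
    - [1,0,0,-0.001,0,0,0]
    - [1,0,0,0,0,0,0]

```text
clock: 31.85
tool_pos: [463.9, 207.3, -20.8]
tool_rot: [0.485, -0.515, 0.515, -0.485]
force: [0.2, 0.7, -1.3]
grip_width: 15.8
```

Emit:
send_rows:
  rows:
    - [1,0,0,-0.001,0,0,0]
    - [1,0,0,0,0,0,0]

```text
clock: 32.05
tool_pos: [463.9, 207.3, -22.0]
tool_rot: [0.485, -0.515, 0.515, -0.485]
force: [0.1, -0.0, -0.7]
grip_width: 15.0
```

Emit:
send_rows:
  rows:
    - [1,0,0,-0.0006,0,0,0]
    - [1,0,0,0,0,0,0]
    - [0.72,0,0,0,0,0,0]
    - [0.72,0,0,0,0,0,0]
    - [0.72,0,0,0.01,0,0,0]
    - [0.72,0,0,0.03,0,0,0]
    - [0.3,0,0,0.045,0,0,0]
    - [0.3,0,0,0.045,0,0,0]
    - [0.3,0.016,-0.02,0.0426,0,0,0]

```text
clock: 32.95
tool_pos: [477.3, 188.5, 152.2]
tool_rot: [-0.486, 0.515, -0.513, 0.485]
force: [1.2, -0.7, -0.8]
grip_width: 40.5
```

Emit:
send_rows:
  rows:
    - [0.3,0.02,-0.029,0,0,0,0]
    - [0.3,0.02,-0.03,0,0,0,0]
    - [0.3,0.02,-0.029,0,0,0,0]
    - [0.3,0.02,-0.029,0,0,0,0]
    - [0.3,0,0,0,0,0,0]
    - [0.3,0,0,0,0,0,0]
    - [0.3,0,0,0,0,0,0]
    - [0.3,0,0,0,0,0,0]

```text
clock: 33.75
tool_pos: [558.7, 71.5, 150.1]
tool_rot: [-0.485, 0.515, -0.514, 0.485]
force: [0.3, 0.3, 0.2]
grip_width: 61.0
```

```bash
python3 w.py w17.png; python3 - <<'E'
from h import *
im,K,W=cam("side"); crop(im,220,270,160,190,3,"d17.png")
E
```

```text
33.75 [558.7  71.5 150.1] [0.3 0.3 0.2] 60.98417309041555
jaw -0.0593 ydir [-0.001  0.    -1.   ] j [-0.07  0.5   1.63  0.    1.01 -0.01]
```

View pics/w17.png

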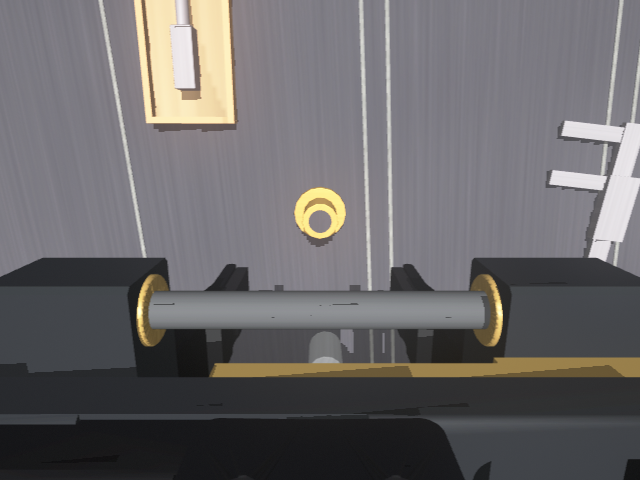

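View pics/d17.png

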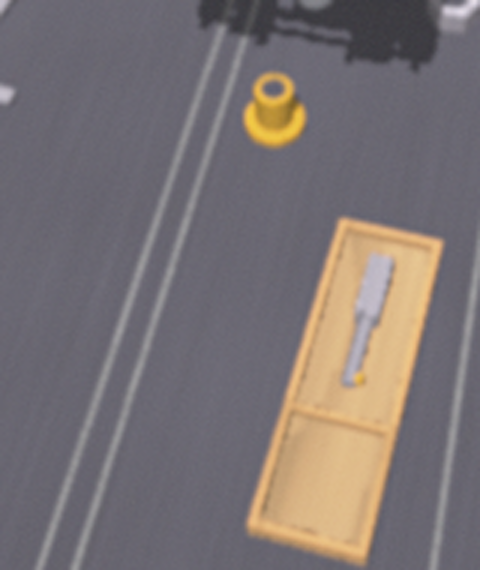

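The boring bar lies in the long pocket. The bush's top is at (320,221) in the wrist view.

```bash
python3 - <<'E'
from h import *
d=np.load("wrist.npz");K,W=d["K"],d["W"]
print("bush",unproj([(320,221.5)],40,K,W).round(1),unproj([(320,212)],8,K,W).round(1))
s=sense();print(s["tool_pos"],s["joints"].round(2))
E
```

```text
bush [[559.7  69.2  40. ]] [[559.8  70.4   8. ]]
[559.09718937  71.33929579 150.12517374] [-0.07  0.5   1.63  0.    1.01 -0.01]
```

Emit:
send_rows:
  rows:
    - [0.4,0,-0.0006,-0.03,0,0,0]
    - [0.4,0,0,-0.04,0,0,0]
    - [0.4,0,0,-0.04,0,0,0]
    - [0.4,0,0,-0.025,0,0,0]
    - [0.4,0,0,-0.015,0,0,0]
    - [0.4,0,0,-0.01,0,0,0]
    - [0.4,0,0,-0.006,0,0,0]
    - [0.4,0,0,0,0,0,0]
    - [0.4,0,0,0,0,0,0]

```text
clock: 34.75
tool_pos: [560.5, 69.8, -15.2]
tool_rot: [0.484, -0.515, 0.515, -0.485]
force: [0.0, 0.5, 0.2]
grip_width: 52.3
```

Emit:
send_rows:
  rows:
    - [1,0,0,0,0,0,0]
    - [1,0,0,0,0,0,0]
    - [1,0,0,0,0,0,0]
    - [1,0,0,0,0,0,0]
    - [1,0,0,0,0,0,0]
    - [1,0,0,0,0,0,0]
  grip_force: 40

```text
clock: 35.35
tool_pos: [559.6, 69.7, -15.6]
tool_rot: [-0.485, 0.515, -0.515, 0.485]
force: [-2.2, -0.5, 4.4]
grip_width: 27.3
```

Emit:
send_rows:
  rows:
    - [1,0,0,0.01,0,0,0]
    - [1,0,0,0.03,0,0,0]
    - [1,0,0,0.03,0,0,0]
    - [1,0,0,0.01,0,0,0]
    - [1,0,0,0,0,0,0]

```text
clock: 35.85
tool_pos: [561.1, 69.7, 65.5]
tool_rot: [0.484, -0.514, 0.516, -0.486]
force: [-0.2, -0.0, -2.2]
grip_width: 27.2
```

Emit:
send_rows:
  rows:
    - [1,-0.007,0.02,0,0,0,0]
    - [1,-0.0115,0.033,0,0,0,0]
    - [1,-0.014,0.04,0,0,0,0]
    - [1,-0.014,0.04,0,0,0,0]
    - [1,-0.014,0.04,0,0,0,0]
    - [1,-0.014,0.04,0,0,0,0]
    - [1,-0.009,0.026,0,0,0,0]
    - [1,-0.005,0.0146,0,0,0,0]
    - [1,0,0,0,0,0,0]
    - [1,0,0,0,0,0,0]
    - [1,0,0,0,0,0,0]
    - [1,0,0,0,0,0,0]

```text
clock: 37.05
tool_pos: [472.0, 322.0, 63.9]
tool_rot: [0.484, -0.515, 0.515, -0.484]
force: [0.8, 0.4, -2.9]
grip_width: 27.3
```

```bash
python3 w.py w18.png
```

```text
37.05 [472.  322.   63.9] [ 0.8  0.4 -2.9] 27.26218302476419
jaw -0.0627 ydir [-0. -0. -1.] j [ 0.4   0.63  1.68 -0.    0.83  0.47]
```

View pics/w18.png

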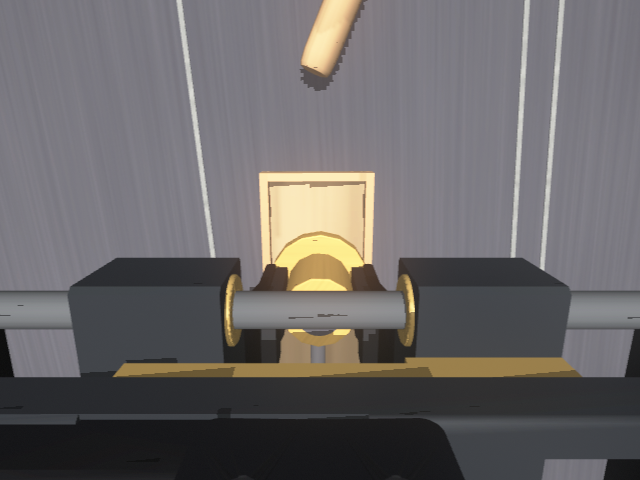

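```bash
python3 - <<'E'
from h import *
d=np.load("wrist.npz");K,W=d["K"],d["W"]
q=unproj([(260,173.5),(374.5,173)],12,K,W);m=q.mean(0);a=-.061
print(q.round(1),"pocket centre",m[:2]-40*np.array([-np.sin(a),np.cos(a)]), sense()["tool_pos"])
E
```

```text
[[439.3 364.5  12. ]
 [508.5 360.5  12. ]] pocket centre [471.458691  322.5590419] [471.96394003 322.12844965  64.02213223]
```

Within a millimetre, so I'll lower it.

Emit:
send_rows:
  rows:
    - [1,-0.0004,-0.0004,-0.02,0,0,0]
    - [1,0,0,-0.025,0,0,0]
    - [1,0,0,-0.015,0,0,0]
    - [1,0,0,-0.008,0,0,0]
    - [1,0,0,-0.005,0,0,0]
    - [1,0,0,0,0,0,0]
    - [1,0,0,0,0,0,0]
    - [1,0,0,0,0,0,0]

```text
clock: 37.9
tool_pos: [471.6, 323.2, -8.1]
tool_rot: [0.484, -0.515, 0.515, -0.485]
force: [-0.3, 0.2, -2.5]
grip_width: 26.9
```

Emit:
send_rows:
  rows:
    - [1,0,0,-0.001,0,0,0]
    - [1,0,0,-0.001,0,0,0]
    - [1,0,0,0,0,0,0]

```text
clock: 38.2
tool_pos: [470.9, 323.0, -10.9]
tool_rot: [0.485, -0.515, 0.515, -0.485]
force: [-0.4, 0.0, -1.9]
grip_width: 26.9
```

Emit:
send_rows:
  rows:
    - [1,0,0,-0.001,0,0,0]
    - [1,0,0,0,0,0,0]

```text
clock: 38.4
tool_pos: [471.0, 323.0, -11.6]
tool_rot: [0.485, -0.515, 0.515, -0.485]
force: [-0.2, 0.5, 0.8]
grip_width: 27.3
```

Emit:
send_rows:
  rows:
    - [1,0,0,-0.0005,0,0,0]
    - [0.5,0,0,0,0,0,0]
    - [0.5,0,0,0,0,0,0]
    - [0.5,0,0,0,0,0,0]
    - [0.5,0,0,0.01,0,0,0]
    - [0.5,0,0,0.03,0,0,0]
    - [0.5,0,0,0.045,0,0,0]
    - [0.5,0,0,0.045,0,0,0]
    - [0.5,0,-0.03,0.03,0,0,0]
    - [0.5,0,-0.045,0.02,0,0,0]
    - [0.5,0,-0.045,0,0,0,0]
    - [0.5,0,-0.045,0,0,0,0]

```text
clock: 39.6
tool_pos: [471.4, 156.7, 169.3]
tool_rot: [0.484, -0.514, 0.515, -0.486]
force: [-0.5, -0.7, -0.4]
grip_width: 43.4
```

Emit:
send_rows:
  rows:
    - [0.5,0,-0.045,0,0,0,0]
    - [0.5,0,-0.03,0,0,0,0]
    - [0.5,0,0,0,0,0,0]
    - [0.5,0,0,0,0,0,0]
    - [0.5,0,0,0,0,0,0]

```text
clock: 40.1
tool_pos: [470.9, 83.8, 167.8]
tool_rot: [-0.485, 0.515, -0.515, 0.485]
force: [0.2, 0.4, -0.6]
grip_width: 43.6
```

```bash
python3 w.py w19.png; python3 - <<'E'
from h import *
im,K,W=cam("scene"); crop(im,170,160,310,190,2.5,"s19.png")
im,K,W=cam("side"); crop(im,230,170,200,290,2,"d19.png")
E
```

```text
40.1 [470.9  83.8 167.8] [ 0.2  0.4 -0.6] 43.633144303801274
jaw -0.06 ydir [ 0.  0. -1.] j [-0.06  0.37  1.82  0.    0.96  0.  ]
```

View pics/s19.png

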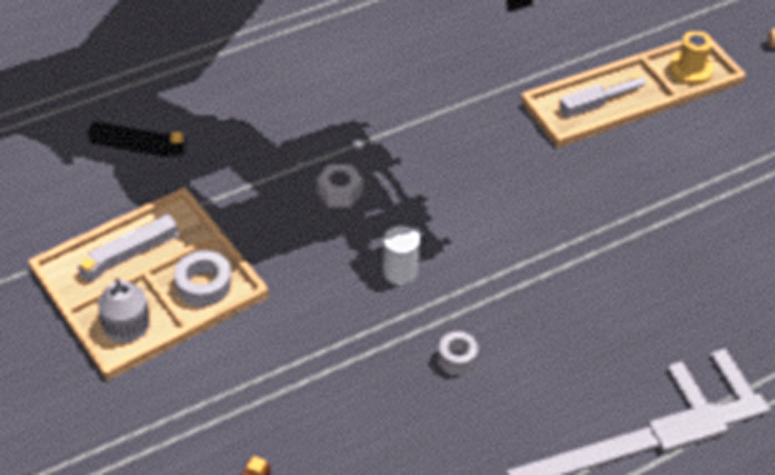

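View pics/d19.png

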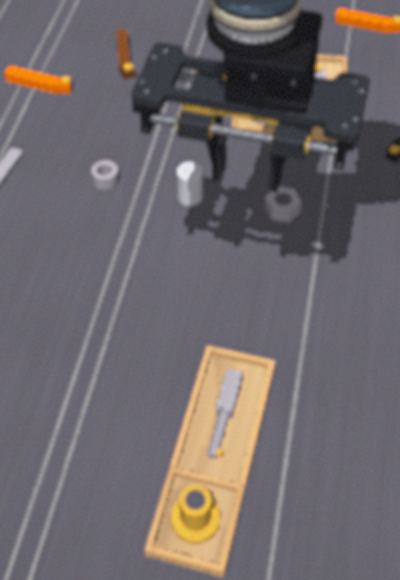

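View pics/w19.png

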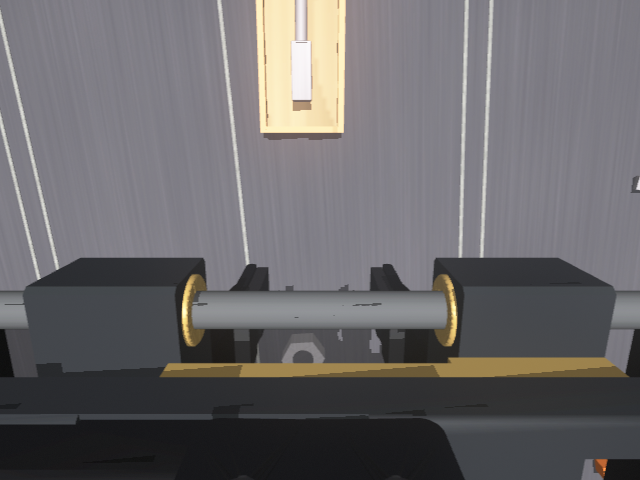

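All five parts show in their pockets, upright and flat, with the arm clear. The nut, bar end and small ring are at the same pixels as at the start. Handing in.

```bash
python3 -c "
from h import *
print(sense()['clock']); print(r.hand_in())"
```

```text
40.25
the job is handed in; nothing more can be done
None
```

Both kits are made up and the job is handed in at 40.25 s of the 112 s allowed; handing in reports no verdict. The parts went in in the order the task lists them.

- **Square tray:** the turning tool is in the long pocket. The drill chuck is in the square pocket at tray y = -37 and the large ring in the one at +37.
- **Narrow tray:** the boring bar is in the long pocket and the flanged bush in the short one.

**Last checks:** The scene and side pictures show all five parts in their pockets, same side up, with the gripper open and clear. Each part was lowered in steps of about 1 mm until it was on, or within about a millimetre of, the floor, then released. The force showed contact for four of them. For the boring bar it had only dropped to -0.7 N before a last 0.6 mm step that I did not read back. The small ring, nut and bar end show at the same pixels as at the start; I checked the small ring's position most closely.

**What failed or disagreed:**
- **Fingertips:** the real fingertips end about 30 mm short of the reported TCP. My first two tries at the turning tool closed in the air above it. The tool stayed in place, and I corrected the height for every later grasp.
- **Tray position:** the wrist and fixed cameras disagreed by about 4 mm on the square tray's y position. I placed by the wrist view, well within the pocket clearances.

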